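Seat a drill bush in its jig with drift and mallet

ROBOT

A 6-joint arm with a two-finger parallel gripper is mounted at the origin on a cart in front of the work surface, level with it; the furniture and walls round the work are solid. World frame = base frame: x ahead of the robot, y to its left, z up, the work surface at z = 0. Lengths are in m, angles in rad, forces in N, time in s.
With the tool pointing down it reaches from about 0.35 to 0.725 m from the base axis. Payload 4.3 kg.
Tool frame: the origin (TCP) lies between the finger pads; the fingertips stand 8 mm ahead of it and the grasp point (between the pads) lies 11 mm behind it; z points along the fingers, y is the direction in which the jaws open and shut (so a half turn about z gives the same grasp; the last joint's range is limited). The gripper opens to 85 mm and grips with 20 to 120 N. Pads are 22 mm wide; open, the fingers measure 114 mm over their backs; the gripper's body (76 mm by 85 mm) begins 54 mm behind the grasp point. The pads swing forward as they close: fully open they stand 13 mm farther back than shut.
Start: joints at [1.183, 0.377, 0.081, 1.274, 0, 1.46], TCP at [0.158, 0.553, 0.239] pointing down, gripper open.
Joint ranges: [-2.72, 2.72], [-0.84, 1.66], [-1.02, 1.22], [-1.77, 2.12], [-1.37, 1.28], [-3.14, 3.14]. Speed limits (rad/s): [2.57, 2.57, 3.14, 3.14, 3.14, 3.14].

INTERFACE

Orientations are given as a unit quaternion [w, x, y, z].
In Python, from station import arm gives the robot as it stands. The module is installed in compiled form; this text tells all that it offers.
- The arm moves only by the tool jog_arm, never from a script. Its argument "rows" is a list of rows, each an object of numbers: "grip": the closure, from 0 (fully open) to 1 (shut); "tx", "ty", "tz": the shift along the tool's x, y, z in m; "yaw": the turn about the tool's z in rad. A call has 1 to 20 rows; each row is the pose to reach, as a shift and turn from the pose commanded when the call began, along the tool's axes at that moment; what a row does not reach only later rows make up. A row lasts 1/12 s, in which the tool goes at most 41.7 mm and 7.16 degrees, less where a joint would pass 70% of its speed; a pose out of reach is approached as far as the arm can. A call with a gripper value outside its range is refused whole. The fingers move at their own pace and stop on an object; "force" is the grip in N (left out, the last holds). Time passes only in rows, so rows that repeat a pose let the fingers close. It gives the time, the measured TCP pose, the force and the opening at its end, in the units of the state.
- arm.get_state(): the state, without advancing time (a new reading comes with each control period).
- arm.capture(name): name is "scene" or "top" or "wrist"; returns a dict with "img" (420x560x3 uint8, blue, green, red), "fx", "fy", "cx", "cy" (pixels), "dist_coeffs" ([k1, k2, p1, p2, k3] as OpenCV has them; the pictures are not rectified), "cam_to_world" (4x4, takes a point from camera to world coordinates). Camera axes: x right, y down, z forward; pixel columns grow to the right and rows downward; lengths in m; the calibration is good to about 2 mm. A picture is of the moment at which its call begins. There is no depth.
- arm.hand_in(): hands the job in, once; it reports no verdict.
The state is a dict: "time": time; "joint_positions": joint angles; "joint_velocities": joint speeds; "joint_efforts": joint torques, N m; "position": TCP position; "orientation": TCP orientation; "contact_force": force on the tool from outside, world axes, zero at the start; "wrist_torque": the same for the moment, N m; "width": finger opening in m.
Only numpy, scipy, OpenCV 4.12 (cv2) and the standard library are available. Lean on these libraries where they do the work, as an engineer would, in place of code of your own. Each camera call takes 0.05 s, during which the arm holds its last target. There are 200 camera calls.

TASK

One of the two headed drill bushes in the aluminium drilling jig still stands proud. Take the steel drift out of the open tool box, stand it upright with its pilot in that bush and let go of it, then drive the bush fully home with the mallet, not by hand. Leave the drift standing in the bush, set the mallet back down on the bench clear of the jig, and do not disturb the other things lying about.

Things in the scene. Friction and masses are not known exactly. Their poses are not given: they have to be found in the camera images.
- drift: Bush drift, 112 mm, 0.3 kg: dark octagonal steel bar, 26 mm across flats, 78 mm long; at one end a bright round pilot (18 mm dia, 26 mm long, tapered nose), at the other a bright striking head. Origin on its axis at the shoulder between bar and pilot; +x along the axis to the head (bar to x=78, head top 86.5, pilot nose x=-26 mm). Starts lying on a flat in the tool box, head toward the lid.
- tool_box: Open pine tool box, fixed; origin under it, z up. Walls to 85 mm, inner floor at z=6 mm, inside x -59 to +70, y -125 to +125 mm. The open lid stands up along the +x wall to 0.24 m above the bench. Drill bits 14 mm high lie on the floor at y > -33 mm; the drift lies on the other side of them.
- jig: Drilling jig: aluminium plate 130 x 150 x 32 mm on 10 mm feet, fixed to the bench, origin at its underside on the bench, z up; plate top at z = 42 mm. A 14 mm high steel stop bar runs along its +x edge. The proud bush is at x = 0, y = +36 mm; a like bush at y = -36 mm is already home.
- bush_mouth (a point): Centre of the top face of the proud bush's head (moves with the bush). Head 36 mm diameter and 8 mm high, bore 20 mm diameter, vertical, open at the bottom, 38 mm deep. Fully home its top is 50 mm above the bench.
- bush (a joint): How far the bush has been driven down into the plate, m: starts between 0 and 0.003, fully home (head against the plate) at 0.012. It is a press fit and moves only under about 12 N or more.
- mallet: Soft-faced mallet, 0.5 kg, standing on one face of its head, handle level. Head 52 mm dia, 80 mm high, yellow faces, dark middle; origin in the middle of the lower face, z up along the head. Pale wooden handle toward -x at z=40 mm, out to x=-195 mm; 22 wide x 20 mm high to x=-125, then 26 x 24 mm.
- mallet_grip (a point): Point on the axis of the mallet's handle, 75 mm from the axis of the head, 40 mm above the lower face.
- oil_can: Green oil can, 68 mm diameter, 143 mm high with its spout; bystander, origin under it.
- tape_measure: Yellow tape measure, 73 x 38 x 66 mm, bystander, origin under it.
- spanner: Steel spanner, 163 mm long, bystander, lies flat.
- driver: Yellow screwdriver, 177 mm long, bystander, lies flat.
- wax_tin: Round tin with a red lid, 77 mm diameter, 39 mm high, bystander.
Mind the look-alikes: they are no part of the job. Leave any turquoise look-alike of the drift alone.

How it is judged:
On the way, in this order (a step that is already met when the one before it is completed fails the run):
1. the drift stands upright in the proud bush, shoulder on the bush, let go, the bush not yet driven (distance between drift and bush_mouth below 0.004 m and angle between drift's own x axis and vertical below 0.08 rad and contact force between the fingers and drift below 0.1 N and value of joint bush below 0.006 m), for 0.2 s.
2. the mallet has driven the drift and the bush is home (contact force between mallet and drift above 2 N and value of joint bush above 0.011 m).
At the end, for the whole second after the job is handed in: The bush is home within 1 mm, the drift stands in it upright within 0.08 rad, shoulder within 4 mm of the bush's top; the mallet rests on the bench (lower face under 50 mm, handle grip point under 55 mm), off jig and drift, head 120 mm or more from the bush; all at rest (value of joint bush above 0.011 m and distance between drift and bush_mouth below 0.004 m and angle between drift's own x axis and vertical below 0.08 rad and height (world z) of mallet_grip below 0.055 m and height (world z) of mallet below 0.05 m and contact force between mallet and jig below 0.01 N and contact force between mallet and drift below 0.01 N and horizontal distance between mallet and bush_mouth above 0.12 m and linear speed of each of mallet, drift below 0.02 m/s); the robot touches nothing.
It fails at once if the hand or arm touches the drift once the bush is more than half way in (it must be driven with the mallet) (value of joint bush above 0.0065 m and contact force between any of the arm, the fingers and drift above 1 N).
It fails at once if a bystander (oil can, tape measure, spanner, screwdriver, tin) is shifted by more than 30 mm or the oil can is tipped over (distance of any of oil_can, tape_measure, spanner, driver, wax_tin from where it was at the start of the episode above 0.03 m or angle between oil_can's own z axis and vertical above 0.4 rad).
It also fails if it takes over 72 s, if anything falls off the work surface, if the arm or the gripper's body presses on something with over 40 N, if the wrist force passes 120 N, or if a joint passes its speed limit or range.

## Working session

There is one attempt and no reset: what is moved stays moved. The work goes in short steps, Python scripts to look and compute and a tool call to move; the robot and the scene stay as the last step left them, time stands still between calls to the robot, and variables do not carry over. Pictures are saved under pics/ and viewed, about 8 in all and at most 12, crops included, and the job is handed in when it is done.

Besides the shell and the picture viewer there is one more tool, called after ">>>" as name(argument=value, ...) on one line, values as JSON. jog_arm: Moves the arm, as the interface text tells. Its arguments: {"type":"object","properties":{"rows":{"type":"array"},"force":{"type":"number"}},"required":["rows"]}

```bash
mkdir -p pics; cat > h.py <<'E'
from station import arm
import numpy as np, cv2, pickle
from scipy.spatial.transform import Rotation as R
def snap(n,tag):
    c=arm.capture(n); pickle.dump(c,open(f'pics/{tag}.pkl','wb')); cv2.imwrite(f'pics/{tag}.png',c['img']); return c
def load(tag): return pickle.load(open(f'pics/{tag}.pkl','rb'))
def ray(c,uv):
    K=np.array([[c['fx'],0,c['cx']],[0,c['fy'],c['cy']],[0,0,1.]])
    p=cv2.undistortPoints(np.array([[uv]],float),K,np.array(c['dist_coeffs'],float))[0,0]
    T=np.array(c['cam_to_world']); d=T[:3,:3]@[p[0],p[1],1]; return T[:3,3],d/np.linalg.norm(d)
def atz(c,uv,z):
    o,d=ray(c,uv); return o+d*(z-o[2])/d[2]
def tri(*obs):
    A=np.zeros((3,3));b=np.zeros(3);L=[]
    for c,uv in obs:
        o,d=ray(c,uv);P=np.eye(3)-np.outer(d,d);A+=P;b+=P@o;L.append((o,P))
    x=np.linalg.solve(A,b); return x,[round(1e3*np.linalg.norm(P@(x-o)),1) for o,P in L]
def proj(c,X):
    T=np.linalg.inv(np.array(c['cam_to_world']));K=np.array([[c['fx'],0,c['cx']],[0,c['fy'],c['cy']],[0,0,1.]])
    return cv2.projectPoints(np.array([X],float),cv2.Rodrigues(T[:3,:3])[0],T[:3,3],K,np.array(c['dist_coeffs'],float))[0][0,0]
def st():
    s=arm.get_state(); print(round(s['time'],2),np.round(s['position'],4),np.round(R.from_quat(np.roll(s['orientation'],-1)).as_matrix(),3).tolist(),'F',np.round(s['contact_force'],1),'w',s['width'],'q',np.round(s['joint_positions'],3)); return s
def crop(c,u,v,w,h,k,name):
    i=c['img'][v:v+h,u:u+w]; cv2.imwrite(f'pics/{name}.png',cv2.resize(i,None,fx=k,fy=k,interpolation=cv2.INTER_CUBIC))
E
python3 - <<'E'
from h import *
a=snap('scene','s0');b=snap('top','t0');st()
for c in(a,b):print(np.round(c['cam_to_world'],3).tolist(),c['fx'])
cv2.imwrite('pics/st0.png',np.vstack([a['img'],b['img']])[:, :])
E
```

```text
0.1 [0.1575 0.5524 0.2384] [[-0.962, 0.274, -0.001], [0.274, 0.962, -0.002], [0.0, -0.002, -1.0]] F [0.  0.9 0.5] w 0.08559194345634472 q [ 1.183  0.378  0.08   1.274 -0.     1.46 ]
[[0.79, -0.241, 0.563, -0.561], [-0.612, -0.347, 0.711, -1.388], [0.024, -0.906, -0.422, 0.85], [0.0, 0.0, 0.0, 1.0]] 504.59652593092494
[[0.015, -0.988, 0.152, 0.292], [-1.0, -0.015, 0.001, -0.075], [0.001, -0.152, -0.988, 1.499], [0.0, 0.0, 0.0, 1.0]] 478.2464822777853
```

View pics/t0.png

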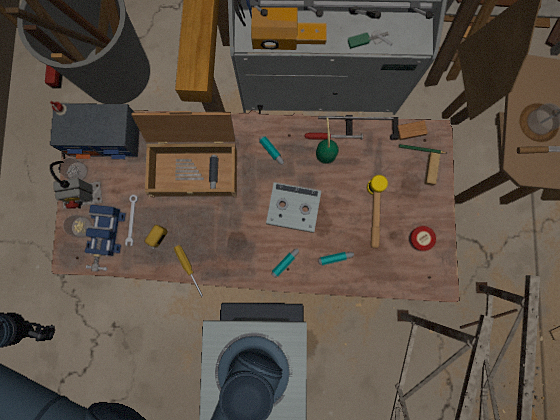

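View pics/s0.png

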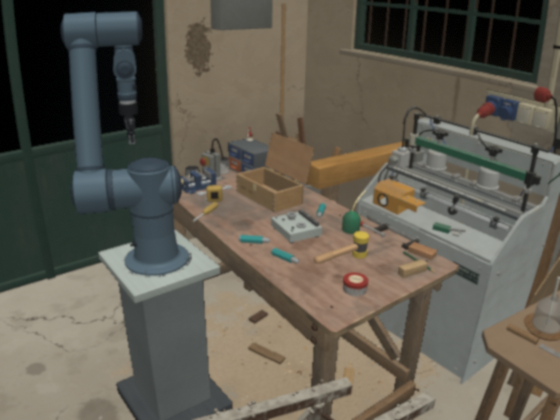

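The top view shows the box with the dark drift near (213,171), the jig near (293,207), the mallet head at (377,184) with its handle running to (376,245), and three turquoise look-alikes. The scene view shows the same layout. I'll enlarge the top view.

```bash
python3 - <<'E'
from h import *
b=load('t0'); crop(b,140,110,265,150,3,'t0c')
E
```

```text
(no output)
```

View pics/t0c.png

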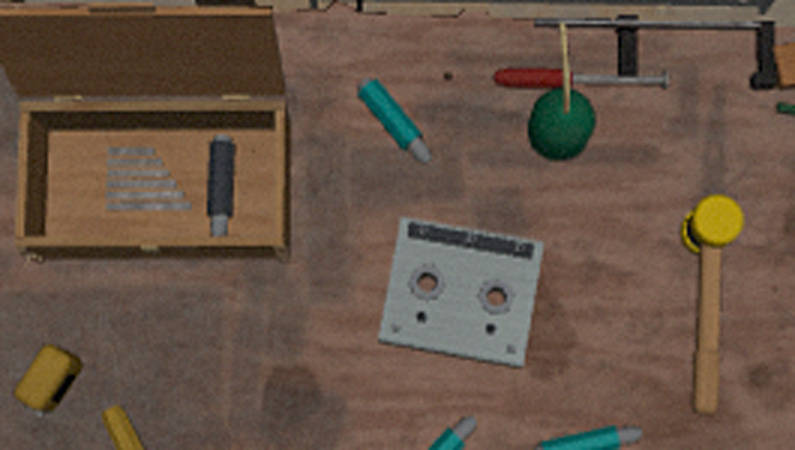

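The crop shows the drift from its head at about (222,140) to its nose at (219,234). The bushes are at (427,282) (+y, proud) and (495,296), the mallet head top is at (718,221), and the handle end is at (705,412).

```bash
python3 - <<'E'
from h import *
b=load('t0'); f=lambda u,v,z:print((u,v),np.round(atz(b,(140+(u-1)/3,110+(v-1)/3),z),4))
print('drift');f(222,140,.019);f(220,214,.019);f(219,234,.019)
print('box');f(20,110,.085);f(288,110,.085);f(290,248,.085);f(18,244,.085)
print('bush');f(427,282,.056);f(495,296,.05)
print('plate');f(401,218,.042);f(543,242,.042);f(524,366,.042);f(379,341,.042)
print('mallet');f(718,221,.08);f(708,250,.05);f(705,412,.052)
print('oil');f(562,125,.07)
E
```

```text
drift
(222, 140) [0.6612 0.137  0.019 ]
(220, 214) [0.5813 0.1362 0.019 ]
(219, 234) [0.56   0.1365 0.019 ]
box
(20, 110) [0.6732 0.3345 0.085 ]
(288, 110) [0.677  0.0616 0.085 ]
(290, 248) [0.5348 0.0554 0.085 ]
(18, 244) [0.5349 0.3285 0.085 ]
bush
(427, 282) [ 0.5068 -0.0822  0.056 ]
(495, 296) [ 0.4943 -0.1518  0.05  ]
plate
(401, 218) [ 0.5754 -0.0545  0.042 ]
(543, 242) [ 0.5524 -0.2014  0.042 ]
(524, 366) [ 0.424  -0.1822  0.042 ]
(379, 341) [ 0.4473 -0.0342  0.042 ]
mallet
(718, 221) [ 0.5698 -0.3746  0.08  ]
(708, 250) [ 0.5453 -0.3701  0.05  ]
(705, 412) [ 0.3792 -0.3642  0.052 ]
oil
(562, 125) [ 0.6695 -0.2183  0.07  ]
```

>>> jog_arm(rows=[{"tx":-0.539,"ty":-0.275,"tz":-0.03,"yaw":-0.277,"grip":0},{"tx":-0.539,"ty":-0.275,"tz":-0.03,"yaw":-0.277,"grip":0},{"tx":-0.539,"ty":-0.275,"tz":-0.03,"yaw":-0.277,"grip":0},{"tx":-0.539,"ty":-0.275,"tz":-0.03,"yaw":-0.277,"grip":0},{"tx":-0.539,"ty":-0.275,"tz":-0.03,"yaw":-0.277,"grip":0},{"tx":-0.539,"ty":-0.275,"tz":-0.03,"yaw":-0.277,"grip":0},{"tx":-0.539,"ty":-0.275,"tz":-0.03,"yaw":-0.277,"grip":0},{"tx":-0.539,"ty":-0.275,"tz":-0.03,"yaw":-0.277,"grip":0},{"tx":-0.539,"ty":-0.275,"tz":-0.03,"yaw":-0.277,"grip":0},{"tx":-0.539,"ty":-0.275,"tz":-0.03,"yaw":-0.277,"grip":0},{"tx":-0.539,"ty":-0.275,"tz":-0.03,"yaw":-0.277,"grip":0},{"tx":-0.539,"ty":-0.275,"tz":-0.03,"yaw":-0.277,"grip":0},{"tx":-0.539,"ty":-0.275,"tz":-0.03,"yaw":-0.277,"grip":0},{"tx":-0.539,"ty":-0.275,"tz":-0.03,"yaw":-0.277,"grip":0},{"tx":-0.539,"ty":-0.275,"tz":-0.03,"yaw":-0.277,"grip":0},{"tx":-0.539,"ty":-0.275,"tz":-0.03,"yaw":-0.277,"grip":0},{"tx":-0.539,"ty":-0.275,"tz":-0.03,"yaw":-0.277,"grip":0},{"tx":-0.539,"ty":-0.275,"tz":-0.03,"yaw":-0.277,"grip":0},{"tx":-0.539,"ty":-0.275,"tz":-0.03,"yaw":-0.277,"grip":0},{"tx":-0.539,"ty":-0.275,"tz":-0.03,"yaw":-0.277,"grip":0}])

```text
time: 1.77
position: [0.5996, 0.1419, 0.2695]
orientation: [-0.0, -0.001, 1.0, 0.0]
contact_force: [0.5, -0.2, 0.5]
width: 0.0854
```

```bash
python3 - <<'E'
from h import *
st();a=snap('wrist','w1');print(np.round(a['cam_to_world'],3).tolist(),a['fx']); cv2.imwrite('pics/w1b.png',cv2.resize(a['img'],None,fx=1.42,fy=1.42))
E
```

```text
1.77 [0.5996 0.1419 0.2695] [[-1.0, -0.001, -0.0], [-0.001, 1.0, 0.0], [0.0, 0.0, -1.0]] F [ 0.5 -0.2  0.5] w 0.0853802189946274 q [0.129 0.464 0.29  1.397 0.    0.128]
[[-0.001, 0.961, 0.275, 0.53], [1.0, 0.001, 0.001, 0.142], [0.001, 0.275, -0.961, 0.403], [0.0, 0.0, 0.0, 1.0]] 291.4713591573207
```

View pics/w1.png

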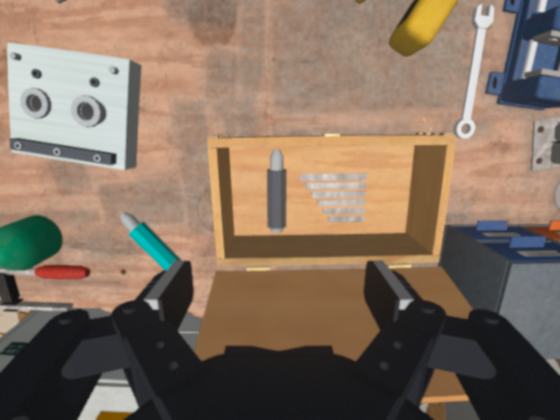

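The wrist view shows the drift in the box with its nose at (277,150), shoulder at (276,170) and head end at (277,233), and the bits to its right. The jig is at upper left with the proud bush at about (87,110).

```bash
python3 - <<'E'
from h import *
b=load('t0');a=load('w1');t=lambda u,v:(140+(u-1)/3,110+(v-1)/3)
for n,w,p in[('nose',(277,150),(219,235)),('sh',(276,170),(220,214)),('head',(277,233),(222,138)),('bush',(87,110),(427,282)),('b2',(35,103),(495,296))]:
    print(n,*[np.round(q,4) for q in tri((a,w),(b,t(*p)))],np.round(atz(a,w,.02 if n[0] in'nsh' else .054),4))
for w in [(218,150),(231,149),(226,236),(425,234),(222,258)]:print(w,np.round(atz(a,w,.085),3),np.round(atz(a,w,.006),3))
E
```

```text
nose [0.5574 0.1388 0.0144] [2.9 2.9] [0.5548 0.1406 0.02  ]
sh [0.5837 0.1389 0.0024] [0.9 0.9] [0.5806 0.1393 0.02  ]
head [0.6658 0.1388 0.0198] [3.1 3.1] [0.6684 0.1406 0.02  ]
bush [ 0.5062 -0.0818  0.0524] [1.2 1.2] [ 0.5052 -0.0803  0.054 ]
b2 [ 0.4948 -0.152   0.0438] [0.4 0.4] [ 0.4955 -0.1435  0.054 ]
(218, 150) [0.55  0.078 0.085] [0.556 0.062 0.006]
(231, 149) [0.549 0.092 0.085] [0.554 0.079 0.006]
(226, 236) [0.649 0.081 0.085] [0.678 0.066 0.006]
(425, 234) [0.646 0.315 0.085] [0.675 0.358 0.006]
(222, 258) [0.677 0.075 0.085] [0.713 0.059 0.006]
```

>>> jog_arm(rows=[{"tx":-0.021,"ty":-0.0025,"tz":0.04,"grip":0.4},{"tx":-0.021,"ty":-0.0025,"tz":0.08,"grip":0.4},{"tx":-0.021,"ty":-0.0025,"tz":0.12,"grip":0.4},{"tx":-0.021,"ty":-0.0025,"tz":0.16,"grip":0.4},{"tx":-0.021,"ty":-0.0025,"tz":0.2,"grip":0.4},{"tx":-0.021,"ty":-0.0025,"tz":0.23,"grip":0.4},{"tx":-0.021,"ty":-0.0025,"tz":0.245,"grip":0.4},{"tx":-0.021,"ty":-0.0025,"tz":0.254,"grip":0.4},{"tx":-0.021,"ty":-0.0025,"tz":0.254,"grip":0.4},{"tx":-0.021,"ty":-0.0025,"tz":0.254,"grip":0.4},{"tx":-0.021,"ty":-0.0025,"tz":0.254,"grip":1},{"tx":-0.021,"ty":-0.0025,"tz":0.254,"grip":1},{"tx":-0.021,"ty":-0.0025,"tz":0.254,"grip":1},{"tx":-0.021,"ty":-0.0025,"tz":0.254,"grip":1},{"tx":-0.021,"ty":-0.0025,"tz":0.254,"grip":1},{"tx":-0.021,"ty":-0.0025,"tz":0.254,"grip":1},{"tx":-0.021,"ty":-0.0025,"tz":0.254,"grip":1},{"tx":-0.021,"ty":-0.0025,"tz":0.254,"grip":1},{"tx":-0.021,"ty":-0.0025,"tz":0.254,"grip":1},{"tx":-0.021,"ty":-0.0025,"tz":0.254,"grip":1}], force=60)

```text
invalid input at $.rows[0]: expected keys grip, tx, ty, tz, yaw
```

>>> jog_arm(rows=[{"tx":-0.021,"ty":-0.0025,"tz":0.04,"yaw":0,"grip":0.4},{"tx":-0.021,"ty":-0.0025,"tz":0.08,"yaw":0,"grip":0.4},{"tx":-0.021,"ty":-0.0025,"tz":0.12,"yaw":0,"grip":0.4},{"tx":-0.021,"ty":-0.0025,"tz":0.16,"yaw":0,"grip":0.4},{"tx":-0.021,"ty":-0.0025,"tz":0.2,"yaw":0,"grip":0.4},{"tx":-0.021,"ty":-0.0025,"tz":0.23,"yaw":0,"grip":0.4},{"tx":-0.021,"ty":-0.0025,"tz":0.245,"yaw":0,"grip":0.4},{"tx":-0.021,"ty":-0.0025,"tz":0.254,"yaw":0,"grip":0.4},{"tx":-0.021,"ty":-0.0025,"tz":0.254,"yaw":0,"grip":0.4},{"tx":-0.021,"ty":-0.0025,"tz":0.254,"yaw":0,"grip":1},{"tx":-0.021,"ty":-0.0025,"tz":0.254,"yaw":0,"grip":1},{"tx":-0.021,"ty":-0.0025,"tz":0.254,"yaw":0,"grip":1},{"tx":-0.021,"ty":-0.0025,"tz":0.254,"yaw":0,"grip":1},{"tx":-0.021,"ty":-0.0025,"tz":0.254,"yaw":0,"grip":1},{"tx":-0.021,"ty":-0.0025,"tz":0.254,"yaw":0,"grip":1}], force=60)

```text
time: 3.07
position: [0.6231, 0.1384, 0.0173]
orientation: [0.002, 0.0, 1.0, 0.0]
contact_force: [-1.4, 1.2, 6.7]
width: 0.0246
```

>>> jog_arm(rows=[{"tx":0,"ty":0,"tz":-0.01,"yaw":0,"grip":1},{"tx":0,"ty":0,"tz":-0.03,"yaw":0,"grip":1},{"tx":0,"ty":0,"tz":-0.06,"yaw":0,"grip":1},{"tx":0,"ty":0,"tz":-0.1,"yaw":0,"grip":1},{"tx":0,"ty":0,"tz":-0.14,"yaw":0,"grip":1},{"tx":0,"ty":0,"tz":-0.17,"yaw":0,"grip":1},{"tx":0.03,"ty":-0.01,"tz":-0.17,"yaw":0,"grip":1},{"tx":0.06,"ty":-0.03,"tz":-0.17,"yaw":0,"grip":1},{"tx":0.09,"ty":-0.05,"tz":-0.17,"yaw":0,"grip":1},{"tx":0.12,"ty":-0.06,"tz":-0.17,"yaw":0,"grip":1},{"tx":0.15,"ty":-0.07,"tz":-0.17,"yaw":0,"grip":1},{"tx":0.17,"ty":-0.07,"tz":-0.17,"yaw":0,"grip":1},{"tx":0.17,"ty":-0.07,"tz":-0.17,"yaw":0,"grip":1}])

```text
time: 4.15
position: [0.4458, 0.0677, 0.1849]
orientation: [-0.003, 0.001, 1.0, -0.0]
contact_force: [-0.9, 0.2, -4.1]
width: 0.0244
```

```bash
python3 - <<'E'
from h import *
st();a=snap('wrist','w2')
E
```

```text
4.15 [0.4458 0.0677 0.1849] [[-1.0, 0.002, -0.006], [0.002, 1.0, -0.0], [0.006, -0.0, -1.0]] F [-0.9  0.2 -4.1] w 0.02439163105623362 q [ 0.01   0.16  -0.355  1.062 -0.     0.012]
```

View pics/w2.png

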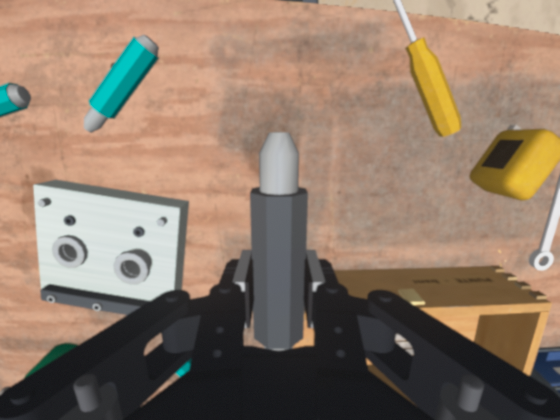

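The drift is held level, nose toward the robot, and the bench below is clear. I'll set it down and regrip near the head so that it can swing upright.

>>> jog_arm(rows=[{"tx":0,"ty":0,"tz":0.04,"yaw":0,"grip":1},{"tx":0,"ty":0,"tz":0.08,"yaw":0,"grip":1},{"tx":0,"ty":0,"tz":0.12,"yaw":0,"grip":1},{"tx":0,"ty":0,"tz":0.15,"yaw":0,"grip":1},{"tx":0,"ty":0,"tz":0.165,"yaw":0,"grip":1},{"tx":0,"ty":0,"tz":0.173,"yaw":0,"grip":1},{"tx":0,"ty":0,"tz":0.173,"yaw":0,"grip":1},{"tx":0,"ty":0,"tz":0.173,"yaw":0,"grip":0.5},{"tx":0,"ty":0,"tz":0.173,"yaw":0,"grip":0.5},{"tx":0,"ty":0,"tz":0.173,"yaw":0,"grip":0.5},{"tx":0,"ty":0,"tz":0.173,"yaw":0,"grip":0.5},{"tx":-0.014,"ty":0,"tz":0.173,"yaw":0,"grip":0.5},{"tx":-0.027,"ty":0,"tz":0.173,"yaw":0,"grip":0.5},{"tx":-0.027,"ty":0,"tz":0.173,"yaw":0,"grip":0.5}])

```text
time: 5.37
position: [0.4824, 0.0682, 0.0133]
orientation: [0.003, 0.001, 1.0, 0.0]
contact_force: [1.0, -0.3, 0.2]
width: 0.0429
```

>>> jog_arm(rows=[{"tx":0,"ty":0,"tz":0,"yaw":0,"grip":0.9},{"tx":0,"ty":0,"tz":0,"yaw":0,"grip":0.9},{"tx":0,"ty":0,"tz":0,"yaw":0,"grip":0.9},{"tx":0,"ty":0,"tz":0,"yaw":0,"grip":0.9},{"tx":0,"ty":0,"tz":0,"yaw":0,"grip":0.9},{"tx":0,"ty":0,"tz":0,"yaw":0,"grip":0.9},{"tx":0,"ty":0,"tz":-0.02,"yaw":0,"grip":0.9},{"tx":0,"ty":0,"tz":-0.04,"yaw":0,"grip":0.9},{"tx":0,"ty":0,"tz":-0.06,"yaw":0,"grip":0.9},{"tx":0,"ty":0,"tz":-0.08,"yaw":0,"grip":0.9},{"tx":0,"ty":0,"tz":-0.1,"yaw":0,"grip":0.9},{"tx":0,"ty":0,"tz":-0.12,"yaw":0,"grip":0.9},{"tx":0,"ty":0,"tz":-0.12,"yaw":0,"grip":0.9}], force=20)

```text
time: 6.45
position: [0.4798, 0.0684, 0.135]
orientation: [0.002, 0.0, 1.0, 0.0]
contact_force: [0.9, -0.5, -2.6]
width: 0.0256
```

```bash
python3 - <<'E'
from h import *
st();a=snap('wrist','w3')
E
```

```text
6.45 [0.4798 0.0684 0.135 ] [[-1.0, 0.001, 0.004], [0.001, 1.0, 0.0], [-0.004, 0.0, -1.0]] F [ 0.9 -0.5 -2.6] w 0.025592315740332255 q [ 0.011  0.254 -0.371  0.941  0.     0.011]
```

View pics/w3.png

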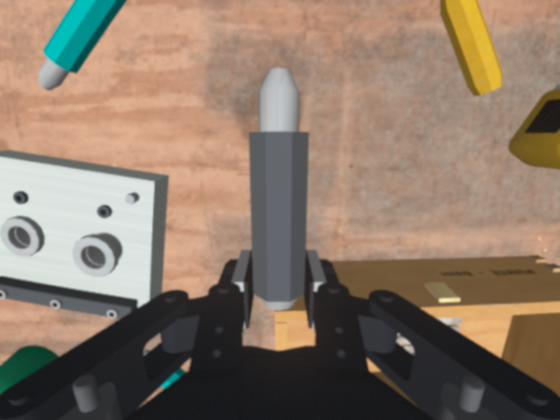

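At 20 N the drift is still level: nose at (278,70), pads near the head at about y=280. I'll lower it close to the bench and ease the grip so that it can pivot.

>>> jog_arm(rows=[{"tx":0,"ty":0,"tz":0.04,"yaw":0,"grip":0.9},{"tx":0,"ty":0,"tz":0.08,"yaw":0,"grip":0.85},{"tx":0,"ty":0,"tz":0.08,"yaw":0,"grip":0.8},{"tx":0,"ty":0,"tz":0.08,"yaw":0,"grip":0.76},{"tx":0,"ty":0,"tz":0.08,"yaw":0,"grip":0.74},{"tx":0,"ty":0,"tz":0.08,"yaw":0,"grip":0.74}])

```text
time: 7.0
position: [0.48, 0.0684, 0.0537]
orientation: [0.001, 0.0, 1.0, 0.0]
contact_force: [-0.5, -0.2, -1.8]
width: 0.0254
```

```bash
cat >> h.py <<'E'
def chk(tag):
    s=st();print('tq',np.round(s['wrist_torque'],3));a=snap('wrist',tag)['img'].astype(int)
    col=a[:,270:288].mean(axis=(1,2)); print([int(x) for x in col[40:330:10]])
E
python3 -c "
from h import *
a=load('w3')['img'].astype(int);print([int(x) for x in a[:,270:288].mean(axis=(1,2))[40:330:10]])
chk('w4')"
```

```text
[142, 133, 134, 170, 184, 191, 192, 193, 193, 180, 104, 104, 104, 104, 104, 104, 104, 104, 104, 104, 103, 103, 103, 103, 103, 103, 110, 141, 166]
7.0 [0.48   0.0684 0.0537] [[-1.0, 0.001, 0.003], [0.001, 1.0, 0.0], [-0.003, 0.0, -1.0]] F [-0.5 -0.2 -1.8] w 0.02540410911945456 q [ 0.01   0.342 -0.489  0.738  0.     0.011]
tq [ 0.02  -0.109  0.026]
[130, 134, 127, 125, 173, 188, 192, 193, 194, 164, 106, 106, 105, 106, 106, 105, 105, 105, 105, 105, 105, 104, 105, 104, 104, 104, 141, 144, 172]
```

>>> jog_arm(rows=[{"tx":0,"ty":0,"tz":0,"yaw":0,"grip":0.725},{"tx":0,"ty":0,"tz":0,"yaw":0,"grip":0.72},{"tx":0,"ty":0,"tz":0,"yaw":0,"grip":0.715}])

```text
time: 7.3
position: [0.4794, 0.0684, 0.0532]
orientation: [0.001, 0.0, 1.0, 0.0]
contact_force: [1.0, -0.3, -3.3]
width: 0.0255
```

```bash
python3 -c "
from h import *
chk('w5')"
```

```text
7.3 [0.4794 0.0684 0.0532] [[-1.0, 0.001, 0.002], [0.001, 1.0, 0.0], [-0.002, 0.0, -1.0]] F [ 1.  -0.3 -3.3] w 0.02547885594157989 q [ 0.011  0.342 -0.49   0.737  0.     0.011]
tq [-0.009 -0.052 -0.018]
[130, 133, 128, 125, 172, 188, 192, 193, 194, 164, 106, 105, 106, 106, 106, 105, 106, 105, 105, 105, 105, 105, 104, 104, 104, 104, 140, 150, 136]
```

>>> jog_arm(rows=[{"tx":0,"ty":0,"tz":0,"yaw":0,"grip":0.708},{"tx":0,"ty":0,"tz":0,"yaw":0,"grip":0.704},{"tx":0,"ty":0,"tz":0,"yaw":0,"grip":0.7}])

```text
time: 7.6
position: [0.4785, 0.0683, 0.0523]
orientation: [-0.0, 0.0, 1.0, 0.0]
contact_force: [0.1, -0.7, -2.0]
width: 0.0256
```

```bash
python3 -c "
from h import *
chk('w6')"
```

```text
7.6 [0.4785 0.0683 0.0523] [[-1.0, 0.001, -0.0], [0.001, 1.0, 0.0], [0.0, 0.0, -1.0]] F [ 0.1 -0.7 -2. ] w 0.02558771065838988 q [ 0.01   0.343 -0.491  0.736  0.     0.011]
tq [-0.026 -0.087  0.009]
[132, 133, 129, 124, 172, 188, 192, 193, 194, 164, 106, 106, 106, 106, 106, 105, 105, 105, 105, 105, 105, 105, 104, 104, 104, 104, 140, 164, 89]
```

>>> jog_arm(rows=[{"tx":0,"ty":0,"tz":0,"yaw":0,"grip":0.697},{"tx":0,"ty":0,"tz":0,"yaw":0,"grip":0.695}])

```text
time: 7.82
position: [0.4787, 0.0683, 0.0525]
orientation: [0.0, 0.0, 1.0, 0.0]
contact_force: [-0.3, 0.2, 0.5]
width: 0.0263
```

```bash
python3 -c "
from h import *
chk('w7')"
```

```text
7.82 [0.4787 0.0683 0.0525] [[-1.0, 0.001, 0.0], [0.001, 1.0, 0.0], [-0.0, 0.0, -1.0]] F [-0.3  0.2  0.5] w 0.026257524865179318 q [ 0.01   0.343 -0.491  0.736  0.     0.011]
tq [-0.027 -0.007  0.004]
[130, 131, 128, 123, 121, 125, 128, 161, 183, 189, 189, 189, 105, 105, 105, 105, 104, 104, 104, 104, 104, 104, 103, 103, 103, 168, 158, 143, 92]
```

>>> jog_arm(rows=[{"tx":0,"ty":0,"tz":0,"yaw":0,"grip":0.692},{"tx":0,"ty":0,"tz":0,"yaw":0,"grip":0.69}])

```text
time: 8.03
position: [0.479, 0.0683, 0.0526]
orientation: [0.0, 0.0, 1.0, 0.0]
contact_force: [0.7, 0.2, -0.2]
width: 0.0263
```

```bash
python3 -c "
from h import *
chk('w8')"
```

```text
8.03 [0.479  0.0683 0.0526] [[-1.0, 0.001, 0.001], [0.001, 1.0, 0.0], [-0.001, 0.0, -1.0]] F [ 0.7  0.2 -0.2] w 0.026253208843325052 q [ 0.01   0.343 -0.491  0.736  0.     0.011]
tq [0.041 0.015 0.095]
[129, 131, 127, 123, 121, 124, 128, 163, 183, 189, 189, 189, 105, 105, 105, 104, 104, 104, 104, 104, 104, 103, 103, 103, 103, 166, 157, 139, 99]
```

View pics/w8.png

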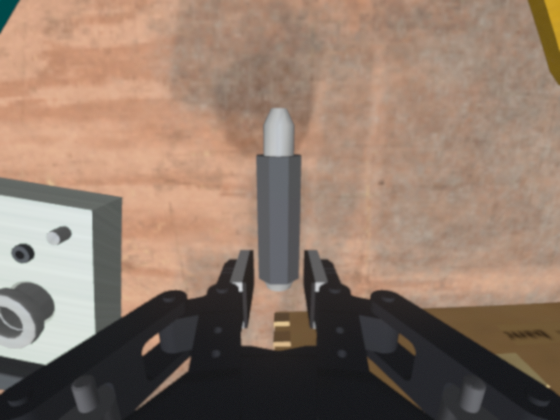

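The drift dropped flat onto the bench, still straight and between the fingers: nose (279,108), shoulder (279,155), head (279,290). Loosening is too abrupt, so I'll tilt it by levering its head on the box's front wall.

```bash
python3 - <<'E'
from h import *
a=load('w8')
for w in[(279,108),(279,155),(279,290)]:print(np.round(atz(a,w,.013),4))
for n in('w1','w3','w2'):
    i=cv2.cvtColor(load(n)['img'],cv2.COLOR_BGR2GRAY)
    pass
c=load('w1')
for w in[(290,136),(290,148)]:print('wall',np.round(atz(c,w,.085),4))
i=c['img'][120:165,250].tolist();print(list(zip(range(120,165),i)))
E
```

```text
[0.3972 0.0691 0.013 ]
[0.4234 0.0691 0.013 ]
[0.5126 0.0691 0.013 ]
wall [0.5359 0.1547 0.085 ]
wall [0.5484 0.1548 0.085 ]
[(120, [112, 129, 152]), (121, [113, 130, 154]), (122, [115, 132, 157]), (123, [117, 134, 159]), (124, [118, 135, 161]), (125, [121, 138, 163]), (126, [119, 136, 162]), (127, [118, 135, 161]), (128, [117, 135, 161]), (129, [116, 135, 163]), (130, [115, 134, 163]), (131, [115, 133, 162]), (132, [114, 133, 161]), (133, [112, 131, 160]), (134, [107, 125, 153]), (135, [102, 122, 148]), (136, [95, 120, 148]), (137, [94, 135, 172]), (138, [103, 158, 207]), (139, [108, 168, 220]), (140, [111, 171, 223]), (141, [111, 171, 222]), (142, [112, 171, 222]), (143, [110, 169, 221]), (144, [111, 168, 219]), (145, [115, 169, 219]), (146, [119, 169, 219]), (147, [119, 169, 221]), (148, [115, 165, 220]), (149, [111, 161, 218]), (150, [110, 160, 218]), (151, [111, 161, 219]), (152, [112, 163, 220]), (153, [112, 163, 220]), (154, [115, 166, 221]), (155, [121, 170, 222]), (156, [125, 173, 224]), (157, [126, 175, 225]), (158, [126, 177, 227]), (159, [124, 176, 228]), (160, [124, 177, 229]), (161, [124, 176, 228]), (162, [121, 173, 226]), (163, [119, 171, 224]), (164, [116, 167, 222])]
```

>>> jog_arm(rows=[{"tx":-0.006,"ty":0.001,"tz":0,"yaw":0,"grip":0.5},{"tx":-0.006,"ty":0.001,"tz":0,"yaw":0,"grip":0.5},{"tx":-0.006,"ty":0.001,"tz":0.02,"yaw":0,"grip":0.5},{"tx":-0.006,"ty":0.001,"tz":0.039,"yaw":0,"grip":0.5},{"tx":-0.006,"ty":0.001,"tz":0.039,"yaw":0,"grip":0.5},{"tx":-0.006,"ty":0.001,"tz":0.039,"yaw":0,"grip":1},{"tx":-0.006,"ty":0.001,"tz":0.039,"yaw":0,"grip":1},{"tx":-0.006,"ty":0.001,"tz":0.039,"yaw":0,"grip":1},{"tx":-0.006,"ty":0.001,"tz":0.039,"yaw":0,"grip":1},{"tx":-0.006,"ty":0.001,"tz":0.039,"yaw":0,"grip":1},{"tx":-0.006,"ty":0.001,"tz":0.0,"yaw":0,"grip":1},{"tx":-0.006,"ty":0.001,"tz":-0.04,"yaw":0,"grip":1},{"tx":-0.006,"ty":0.001,"tz":-0.08,"yaw":0,"grip":1},{"tx":-0.02,"ty":0.02,"tz":-0.08,"yaw":0,"grip":1},{"tx":-0.04,"ty":0.052,"tz":-0.08,"yaw":0,"grip":1},{"tx":-0.04,"ty":0.052,"tz":-0.08,"yaw":0,"grip":1},{"tx":-0.04,"ty":0.052,"tz":-0.08,"yaw":0,"grip":1}], force=25)

```text
time: 9.5
position: [0.5196, 0.1215, 0.1327]
orientation: [0.001, -0.001, 1.0, 0.0]
contact_force: [-0.6, -0.4, -3.0]
width: 0.0252
```

Good. Now I'll lower it onto the wall edge (contact expected at TCP z≈0.098) and on to about 0.086.

>>> jog_arm(rows=[{"tx":0,"ty":0,"tz":0.03,"yaw":0,"grip":1},{"tx":0,"ty":0,"tz":0.034,"yaw":0,"grip":1},{"tx":0,"ty":0,"tz":0.037,"yaw":0,"grip":1},{"tx":0,"ty":0,"tz":0.04,"yaw":0,"grip":1},{"tx":0,"ty":0,"tz":0.042,"yaw":0,"grip":1}])

```text
time: 9.92
position: [0.5153, 0.1196, 0.0911]
orientation: [-0.003, 0.001, 1.0, -0.0]
contact_force: [-9.8, -1.3, 10.7]
width: 0.0253
```

>>> jog_arm(rows=[{"tx":0,"ty":0,"tz":0.002,"yaw":0,"grip":1},{"tx":0,"ty":0,"tz":0.004,"yaw":0,"grip":1},{"tx":0,"ty":0,"tz":0.005,"yaw":0,"grip":1}])

```text
time: 10.17
position: [0.5152, 0.1196, 0.0864]
orientation: [-0.003, 0.001, 1.0, -0.0]
contact_force: [-9.4, -1.2, 9.9]
width: 0.0254
```

```bash
python3 -c "
from h import *
chk('w9')"
```

```text
10.17 [0.5152 0.1196 0.0864] [[-1.0, 0.001, -0.005], [0.001, 1.0, -0.0], [0.005, -0.0, -1.0]] F [-9.4 -1.2  9.9] w 0.025386346537154124 q [ 0.108  0.388 -0.318  0.87   0.     0.109]
tq [-0.131  1.623 -0.002]
[148, 150, 147, 154, 149, 149, 161, 183, 189, 191, 192, 107, 107, 107, 107, 106, 106, 106, 106, 106, 105, 105, 105, 105, 105, 105, 105, 105, 188]
```

View pics/w9.png

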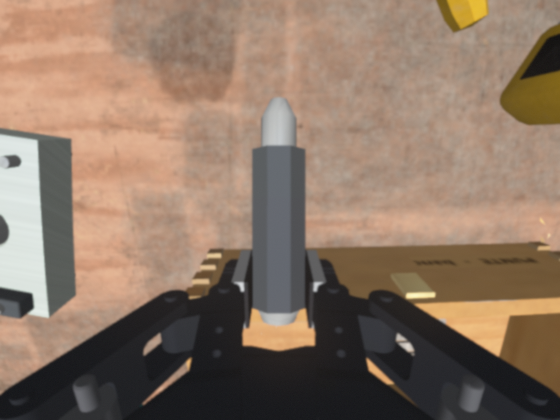

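The nose has moved to (279,98) and the head rests over the wall at (278,318). I'll work out the tilt.

```bash
cat >> h.py <<'E'
def tilt(c,nose,sh,p,L=.086):
    for th in np.arange(0,100,5):
        t=np.radians(th);P=np.array(p)
        n=proj(c,P+L*np.array([-np.cos(t),0,-np.sin(t)]));s=proj(c,P+(L-.026)*np.array([-np.cos(t),0,-np.sin(t)])+.013*np.array([-np.sin(t),0,np.cos(t)]))
        print(th,np.round(n),np.round(s))
E
python3 -c "
from h import *
tilt(load('w9'),0,0,(.5152,.1196,.0864))"
```

```text
0 [277.  91.] [277. 155.]
5 [277.  94.] [277. 151.]
10 [277.  98.] [277. 150.]
15 [278. 103.] [278. 149.]
20 [278. 109.] [278. 149.]
25 [278. 115.] [278. 151.]
30 [278. 122.] [278. 153.]
35 [278. 129.] [278. 156.]
40 [278. 137.] [278. 159.]
45 [278. 145.] [278. 163.]
50 [278. 153.] [278. 168.]
55 [278. 161.] [278. 173.]
60 [278. 169.] [278. 178.]
65 [278. 178.] [278. 184.]
70 [278. 186.] [278. 190.]
75 [278. 195.] [278. 196.]
80 [278. 204.] [278. 202.]
85 [278. 213.] [278. 209.]
90 [278. 222.] [278. 215.]
95 [278. 231.] [278. 222.]
```

>>> jog_arm(rows=[{"tx":0,"ty":0,"tz":-0.012,"yaw":0,"grip":1},{"tx":-0.004,"ty":0,"tz":-0.012,"yaw":0,"grip":1},{"tx":-0.004,"ty":0,"tz":-0.012,"yaw":0,"grip":1},{"tx":-0.004,"ty":0,"tz":-0.008,"yaw":0,"grip":1},{"tx":-0.004,"ty":0,"tz":-0.005,"yaw":0,"grip":1},{"tx":-0.004,"ty":0,"tz":-0.002,"yaw":0,"grip":1},{"tx":-0.004,"ty":0,"tz":0.0,"yaw":0,"grip":1}])

```text
time: 10.8
position: [0.5227, 0.1202, 0.0875]
orientation: [0.001, 0.0, 1.0, -0.0]
contact_force: [-9.8, -1.3, 23.8]
width: 0.0254
```

```bash
python3 -c "
from h import *
chk('w10')
a=load('w10')['img'][:,279].astype(int).sum(1);print([int(x) for x in a[80:200:4]])"
```

```text
10.8 [0.5227 0.1202 0.0875] [[-1.0, 0.001, 0.001], [0.001, 1.0, -0.0], [-0.001, -0.0, -1.0]] F [-9.8 -1.3 23.8] w 0.02544487988962033 q [ 0.108  0.395 -0.304  0.871 -0.     0.109]
tq [-0.296  1.511 -0.031]
[147, 149, 157, 148, 147, 147, 156, 154, 173, 179, 181, 103, 102, 103, 103, 103, 103, 103, 103, 103, 104, 104, 104, 105, 105, 105, 105, 108, 193]
[429, 438, 442, 429, 450, 463, 464, 469, 486, 506, 543, 552, 556, 557, 562, 563, 567, 415, 309, 309, 307, 306, 305, 312, 308, 309, 311, 311, 312, 307]
```

>>> jog_arm(rows=[{"tx":0,"ty":0,"tz":0.003,"yaw":0,"grip":1},{"tx":0,"ty":0,"tz":0.005,"yaw":0,"grip":1},{"tx":0,"ty":0,"tz":0.007,"yaw":0,"grip":1}])

```text
time: 11.1
position: [0.5225, 0.1201, 0.0814]
orientation: [0.001, 0.0, 1.0, -0.0]
contact_force: [-11.9, -1.0, 26.8]
width: 0.0253
```

```bash
python3 -c "
from h import *
chk('w11')
a=load('w11')['img'][:,279].astype(int).sum(1);print([int(x) for x in a[80:200:4]])"
```

```text
11.1 [0.5225 0.1201 0.0814] [[-1.0, 0.001, 0.001], [0.001, 1.0, -0.0], [-0.001, -0.0, -1.0]] F [-11.9  -1.   26.8] w 0.025262137806812714 q [ 0.108  0.4   -0.313  0.856 -0.     0.109]
tq [-0.315  1.683  0.034]
[145, 150, 157, 149, 149, 147, 156, 156, 153, 143, 164, 168, 96, 96, 96, 96, 95, 95, 95, 95, 94, 94, 94, 94, 94, 94, 95, 195, 194]
[429, 444, 443, 428, 456, 465, 464, 467, 460, 451, 450, 475, 433, 479, 505, 511, 516, 521, 526, 300, 290, 289, 290, 290, 290, 289, 292, 287, 290, 289]
```

>>> jog_arm(rows=[{"tx":0,"ty":0,"tz":0.003,"yaw":0,"grip":1},{"tx":0,"ty":0,"tz":0.005,"yaw":0,"grip":1},{"tx":0,"ty":0,"tz":0.007,"yaw":0,"grip":1}])

```text
time: 11.4
position: [0.5229, 0.1201, 0.0749]
orientation: [0.001, 0.0, 1.0, -0.0]
contact_force: [-12.5, -2.3, 33.3]
width: 0.0253
```

```bash
python3 -c "
from h import *
chk('w12')
a=load('w12')['img'][:,279].astype(int).sum(1);print([int(x) for x in a[80:220:4]])"
```

```text
11.4 [0.5229 0.1201 0.0749] [[-1.0, 0.001, 0.003], [0.001, 1.0, -0.0], [-0.003, -0.0, -1.0]] F [-12.5  -2.3  33.3] w 0.0252598337835643 q [ 0.108  0.407 -0.322  0.839 -0.001  0.109]
tq [-0.347  1.826 -0.04 ]
[149, 152, 154, 150, 152, 148, 157, 156, 154, 153, 151, 136, 147, 87, 87, 87, 86, 86, 86, 86, 85, 85, 85, 85, 85, 85, 93, 196, 190]
[437, 450, 435, 437, 468, 463, 468, 464, 459, 444, 457, 468, 451, 465, 468, 453, 462, 381, 443, 450, 459, 453, 266, 264, 266, 266, 265, 264, 261, 262, 260, 259, 261, 263, 259]
```

>>> jog_arm(rows=[{"tx":0,"ty":0,"tz":-0.03,"yaw":0,"grip":1},{"tx":0,"ty":0,"tz":-0.06,"yaw":0,"grip":1},{"tx":0,"ty":0,"tz":-0.093,"yaw":0,"grip":1},{"tx":-0.03,"ty":0,"tz":-0.093,"yaw":0,"grip":1},{"tx":-0.065,"ty":0,"tz":-0.093,"yaw":0,"grip":1},{"tx":-0.099,"ty":0,"tz":-0.093,"yaw":0,"grip":1},{"tx":-0.099,"ty":0,"tz":-0.093,"yaw":0,"grip":1},{"tx":-0.099,"ty":0,"tz":-0.06,"yaw":0,"grip":1},{"tx":-0.099,"ty":0,"tz":-0.031,"yaw":0,"grip":1},{"tx":-0.099,"ty":0,"tz":-0.031,"yaw":0,"grip":1},{"tx":-0.085,"ty":0,"tz":-0.031,"yaw":0,"grip":1},{"tx":-0.075,"ty":0,"tz":-0.031,"yaw":0,"grip":1},{"tx":-0.065,"ty":0,"tz":-0.031,"yaw":0,"grip":1}])

```text
time: 12.53
position: [0.5939, 0.1201, 0.1061]
orientation: [0.007, 0.001, 1.0, -0.0]
contact_force: [11.1, -1.5, 4.1]
width: 0.0252
```

>>> jog_arm(rows=[{"tx":0.007,"ty":0,"tz":0,"yaw":0,"grip":1},{"tx":0.013,"ty":0,"tz":0,"yaw":0,"grip":1},{"tx":0.018,"ty":0,"tz":0,"yaw":0,"grip":1},{"tx":0.022,"ty":0,"tz":0,"yaw":0,"grip":1},{"tx":0.025,"ty":0,"tz":0,"yaw":0,"grip":1}])

```text
time: 12.95
position: [0.5695, 0.1205, 0.1071]
orientation: [0.008, 0.001, 1.0, 0.0]
contact_force: [10.2, 1.2, 3.8]
width: 0.0253
```

```bash
python3 -c "
from h import *
chk('w13')
a=load('w13')['img'][:,279].astype(int).sum(1);print([int(x) for x in a[80:300:4]])"
```

```text
12.95 [0.5695 0.1205 0.1071] [[-1.0, 0.001, 0.015], [0.001, 1.0, 0.001], [-0.015, 0.001, -1.0]] F [10.2  1.2  3.8] w 0.02525114355359809 q [ 0.1    0.449 -0.162  0.945 -0.001  0.101]
tq [ 1.720e-01 -2.377e+00 -2.000e-03]
[151, 147, 147, 145, 146, 146, 149, 168, 157, 158, 144, 152, 148, 152, 85, 87, 145, 166, 64, 63, 63, 62, 61, 61, 60, 62, 154, 150, 186]
[450, 454, 449, 457, 456, 446, 488, 501, 501, 502, 477, 492, 489, 481, 464, 430, 426, 448, 459, 455, 445, 451, 450, 460, 312, 259, 257, 260, 262, 267, 428, 501, 499, 500, 435, 193, 194, 191, 190, 191, 190, 189, 187, 187, 184, 189, 183, 181, 182, 181, 184, 183, 181, 276, 472]
```

>>> jog_arm(rows=[{"tx":0.004,"ty":0,"tz":0,"yaw":0,"grip":1},{"tx":0.008,"ty":0,"tz":0,"yaw":0,"grip":1},{"tx":0.01,"ty":0,"tz":0,"yaw":0,"grip":1},{"tx":0.01,"ty":0,"tz":0,"yaw":0,"grip":1}])

```text
time: 13.33
position: [0.5598, 0.1206, 0.1073]
orientation: [0.008, 0.001, 1.0, 0.0]
contact_force: [8.4, -0.0, 1.5]
width: 0.0248
```

```bash
python3 -c "
from h import *
st();snap('wrist','w14')"
```

```text
13.33 [0.5598 0.1206 0.1073] [[-1.0, 0.001, 0.016], [0.001, 1.0, 0.001], [-0.016, 0.001, -1.0]] F [ 8.4 -0.   1.5] w 0.024844173085750057 q [ 0.102  0.431 -0.19   0.934 -0.001  0.103]
```

View pics/w14.png

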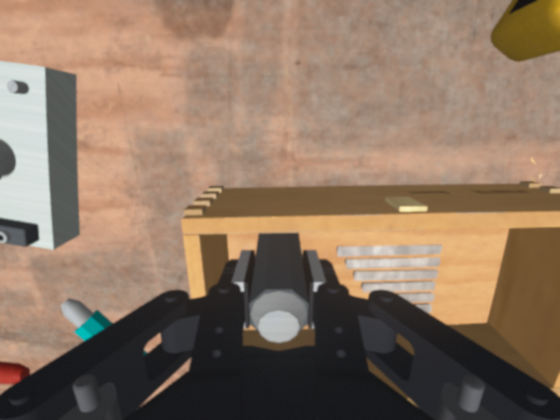

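The drift is nearly upright against the inner wall face, with its head at (279,325). I'll push a little further for flush contact.

>>> jog_arm(rows=[{"tx":0.003,"ty":0,"tz":0,"yaw":0,"grip":1},{"tx":0.006,"ty":0,"tz":0,"yaw":0,"grip":1},{"tx":0.006,"ty":0,"tz":0,"yaw":0,"grip":1}])

```text
time: 13.63
position: [0.554, 0.1206, 0.1072]
orientation: [0.008, 0.001, 1.0, 0.0]
contact_force: [9.7, 0.2, 3.8]
width: 0.0255
```

```bash
python3 -c "
from h import *
s=st();c=snap('wrist','w15')
crop(c,210,210,140,140,4,'w15c')
P=np.array(s['position'])
for th in(0,5,10,15,20):
    t=np.radians(th);d=np.array([np.sin(t),0,np.cos(t)]);n=np.array([-np.cos(t),0,np.sin(t)])
    print(th,proj(c,P+.0265*d),proj(c,P+.018*d+.013*n),proj(c,P-.03*d+.013*n))"
```

```text
13.63 [0.554  0.1206 0.1072] [[-1.0, 0.001, 0.016], [0.001, 1.0, 0.001], [-0.016, 0.001, -1.0]] F [9.7 0.2 3.8] w 0.02548946846593838 q [ 0.103  0.42  -0.207  0.928 -0.001  0.104]
0 [277.68285896 303.08949905] [277.63966459 266.08374347] [277.7063435  228.50548026]
5 [277.69333481 307.60954057] [277.64482191 270.5766022 ] [277.69707408 225.11304747]
10 [277.70388462 311.74569418] [277.65068164 275.11732638] [277.6877209  221.95676322]
15 [277.71437816 315.45885028] [277.65718136 279.6533673 ] [277.67832363 219.06084008]
20 [277.72469231 318.71855582] [277.66424738 284.13173288] [277.668926   216.45080859]
```

View pics/w15c.png

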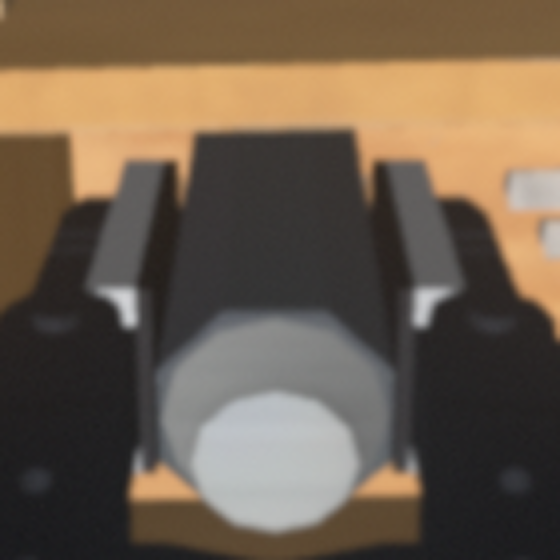

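The head top centre is at about (279,325) and the bar top edge at v≈288, so the drift looks near vertical, but the wall hides its lower end. I'll back off, lift clear and check the tilt with the nose visible.

>>> jog_arm(rows=[{"tx":-0.02,"ty":0,"tz":0,"yaw":0,"grip":1},{"tx":-0.02,"ty":0,"tz":-0.04,"yaw":0,"grip":1},{"tx":-0.02,"ty":0,"tz":-0.08,"yaw":0,"grip":1},{"tx":-0.02,"ty":0,"tz":-0.11,"yaw":0,"grip":1},{"tx":0.02,"ty":-0.03,"tz":-0.11,"yaw":0,"grip":1},{"tx":0.04,"ty":-0.06,"tz":-0.11,"yaw":0,"grip":1},{"tx":0.04,"ty":-0.06,"tz":-0.11,"yaw":0,"grip":1}])

```text
time: 14.27
position: [0.5006, 0.0568, 0.2126]
orientation: [-0.003, 0.002, 1.0, -0.002]
contact_force: [-1.6, 1.2, -3.9]
width: 0.0256
```

```bash
python3 -c "
from h import *
s=st();c=snap('wrist','w16');t=snap('scene','s16')
A=cv2.resize(c['img'][150:350,210:350],None,fx=3,fy=3,interpolation=cv2.INTER_CUBIC)
u,v=proj(t,s['position']).astype(int);print(u,v)
B=cv2.resize(t['img'][v-40:v+35,u-25:u+25],(400,600),interpolation=cv2.INTER_CUBIC)
cv2.imwrite('pics/w16c.png',np.hstack([A,B[:600]]) if A.shape[0]==600 else A);print(A.shape)"
```

```text
14.27 [0.5006 0.0568 0.2126] [[-1.0, 0.004, -0.006], [0.004, 1.0, -0.003], [0.006, -0.003, -1.0]] F [-1.6  1.2 -3.9] w 0.025621032108308166 q [-0.011  0.249 -0.168  1.16  -0.003 -0.007]
268 165
(600, 420, 3)
```

View pics/w16c.png

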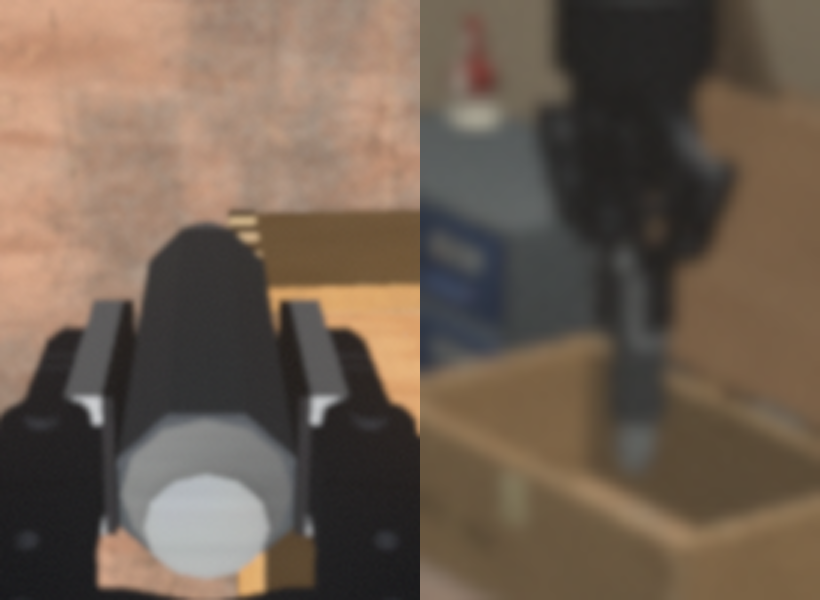

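The left crop shows the head top centre at about (279,325), the bar top edge at v≈288 and the bar's lower edge at v≈225. In the scene crop on the right, the drift hangs nose-down, close to vertical. I'll fit the tilt.

```bash
python3 - <<'E'
from h import *
from scipy.optimize import least_squares
c=load('w16');t=load('s16');P=np.array([.5006,.0568,.2126])
def pts(p):
    dx,dz,th=p;d=np.array([np.sin(th),0,np.cos(th)]);n=np.array([-np.cos(th),0,np.sin(th)]);O=P+[dx,0.0005,dz]  # O shoulder
    return O,O+.0865*d,O+.078*d+.013*n,O+.013*n,O-.026*d
def res(p):
    _,h,b,s,_=pts(p);return [proj(c,h)[1]-325,proj(c,b)[1]-288.3,proj(c,s)[1]-225.3]
r=least_squares(res,[0,-.06,0],x_scale=[.01,.01,.1]);print(r.x,r.cost,np.degrees(r.x[2]))
O,h,b,s,n=pts(r.x)
for q in(O,h,n):print(np.round(q,4),np.round((proj(t,q)-[268-25,165-40])*8+[420,0]))
for th in(-.1,0,.05,.1,.15):
    f=lambda q:res([q[0],q[1],th]);q=least_squares(f,[0,-.06],x_scale=[.01,.01]);O,h,b,s,n=pts([*q.x,th]);print(th,q.x,np.round(q.fun,1),proj(t,h)[0]-proj(t,n)[0])
E
```

```text
[ 0.00691473 -0.05981727  0.05269027] 2.463770379186264e-26 3.0189303663537235
[0.5075 0.0573 0.1528] [636. 435.]
[0.5121 0.0573 0.2392] [646. 262.]
[0.5061 0.0573 0.1268] [633. 487.]
-0.1 [ 0.00290305 -0.03477273] [ 3.3 -6.6  5.5] -2.081487912577643
0 [ 0.00513313 -0.05071394] [ 1.2 -2.1  1.3] 0.3542950854121045
0.05 [ 0.00681623 -0.05934505] [ 0.1 -0.1  0.1] 1.56291090857394
0.1 [ 0.00874852 -0.06819978] [-1.1  1.6 -0.9] 2.759425608191009
0.15 [ 0.01083636 -0.0771189 ] [-2.1  3.2 -1.5] 3.9400360174993807
```

```bash
python3 - <<'E'
from h import *
t=lambda u,v:(140+(u-1)/3,110+(v-1)/3)
o=[(load('t0'),t(427,282)),(load('w1'),(87,110)),(load('w2'),(132,266)),(load('w3'),(96,255))]
print(tri(*o),tri(*o[1:]))
for c,w in o:print(np.round(atz(c,w,.060),4))
o=[(load('t0'),t(495,296)),(load('w1'),(35,103)),(load('w2'),(70,251)),(load('w3'),(22,235))]
print(tri(*o));
for c,w in o:print(np.round(atz(c,w,.050),4))
E
```

```text
(array([ 0.50669389, -0.08112431,  0.05320768]), [np.float64(1.2), np.float64(1.6), np.float64(0.6), np.float64(1.0)]) (array([ 0.50541839, -0.0783786 ,  0.05695261]), [np.float64(0.1), np.float64(0.5), np.float64(0.6)])
[ 0.5062 -0.0822  0.06  ]
[ 0.5056 -0.0765  0.06  ]
[ 0.5034 -0.0766  0.06  ]
[ 0.5046 -0.0763  0.06  ]
(array([ 0.49483359, -0.15196628,  0.04306695]), [np.float64(0.5), np.float64(0.6), np.float64(0.7), np.float64(0.4)])
[ 0.4943 -0.1518  0.05  ]
[ 0.4951 -0.1468  0.05  ]
[ 0.4921 -0.1457  0.05  ]
[ 0.4918 -0.1453  0.05  ]
```

>>> jog_arm(rows=[{"tx":-0.03,"ty":-0.03,"tz":0,"yaw":0,"grip":1},{"tx":-0.05,"ty":-0.06,"tz":0,"yaw":0,"grip":1},{"tx":-0.08,"ty":-0.09,"tz":0,"yaw":0,"grip":1},{"tx":-0.08,"ty":-0.12,"tz":0,"yaw":0,"grip":1},{"tx":-0.08,"ty":-0.137,"tz":0,"yaw":0,"grip":1},{"tx":-0.08,"ty":-0.137,"tz":0,"yaw":0,"grip":1},{"tx":-0.08,"ty":-0.137,"tz":0,"yaw":0,"grip":1},{"tx":-0.08,"ty":-0.137,"tz":0,"yaw":0,"grip":1}])

```text
time: 15.03
position: [0.5868, -0.0759, 0.2123]
orientation: [0.0, 0.0, 1.0, 0.0]
contact_force: [0.3, -0.3, -3.0]
width: 0.0252
```

```bash
cat >> h.py <<'E'
def bush(tag,z=.0605,g=(.506,-.079)):
    s=st();c=snap('wrist',tag);u,v=proj(c,(*g,z)).astype(int);i=cv2.cvtColor(c['img'],cv2.COLOR_BGR2GRAY)[v-40:v+40,u-40:u+40]
    i=cv2.resize(i,None,fx=6,fy=6,interpolation=cv2.INTER_CUBIC);i=cv2.GaussianBlur(i,(0,0),4)
    C=cv2.HoughCircles(i,cv2.HOUGH_GRADIENT,1,40,param1=60,param2=20,minRadius=50,maxRadius=180)
    print('exp',u,v)
    if C is not None:
        for a,b,r in C[0][:6]:
            w=(u-40+(a+.5)/6-.5,v-40+(b+.5)/6-.5);print(np.round(w,1),'r',r/6,np.round(atz(c,w,z),4))
    cv2.imwrite(f'pics/{tag}b.png',i)
E
python3 -c "
from h import *
bush('w17')"
```

```text
15.03 [ 0.5868 -0.0759  0.2123] [[-1.0, 0.0, 0.0], [0.0, 1.0, 0.001], [-0.0, 0.001, -1.0]] F [ 0.3 -0.3 -3. ] w 0.02519398161820637 q [-2.360e-01  4.190e-01  7.400e-02  1.226e+00  1.000e-03 -2.360e-01]
exp 274 117
```

```bash
python3 - <<'E'
from h import *
c=load('w17');i=cv2.cvtColor(c['img'],cv2.COLOR_BGR2GRAY)[80:155,235:315]
np.set_printoptions(linewidth=250);print(i[::3,::2])
E
```

```text
[[219 218 218 218 219 217 218 218 218 218 218 218 218 217 218 218 217 218 218 217 177 108  87  86 106 172 219 221 221 220 220 219 218 218 218 218 217 218 218 217]
 [221 221 220 220 220 219 219 218 218 218 218 217 218 218 217 217 217 217 217 212 146  91  66  66  88 136 206 218 219 219 220 220 221 221 221 222 221 220 219 218]
 [224 224 224 223 223 222 221 222 221 220 220 220 219 219 219 218 218 217 217 215 164 103  93  92 103 162 213 217 216 216 216 216 217 217 218 218 219 220 220 221]
 [221 221 221 222 222 223 223 223 224 224 223 223 223 221 222 221 220 220 220 220 218 196 163 161 192 213 217 217 217 217 218 218 218 218 217 217 216 216 216 217]
 [221 220 220 220 220 220 220 220 220 220 221 222 222 222 223 223 223 223 224 223 223 222 221 220 220 220 220 220 220 219 219 219 218 218 217 217 218 218 218 218]
 [220 219 220 220 220 220 219 219 219 219 219 219 219 219 219 219 219 220 219 220 221 222 222 223 223 223 223 223 222 222 221 221 220 220 220 220 220 219 218 218]
 [218 218 218 219 219 219 218 218 219 219 218 219 219 219 219 219 217 214 209 201 202 211 213 215 218 219 219 220 221 221 
[... 2275 characters left out ...]
20 220 220 220 220 220 221 220 219 214 189 183]
 [219 218 218 218 218 219 219 220 220 220 221 221 221 221 221 221 221 220 220 220 219 220 220 220 220 220 220 220 220 220 220 219 219 219 219 219 219 205 181 176]
 [220 220 220 220 220 221 220 220 220 219 219 218 219 218 218 218 219 219 219 221 221 221 221 221 222 221 221 221 220 221 221 220 220 221 221 221 219 195 171 168]
 [218 219 219 219 220 219 219 220 220 220 220 220 220 220 220 221 220 220 219 218 218 218 219 219 219 219 220 220 221 220 220 221 221 221 221 222 218 182 169 169]
 [217 218 218 218 218 217 217 217 218 218 218 219 219 219 219 220 219 219 219 219 220 220 220 221 221 220 221 220 219 219 218 219 218 218 219 219 208 180 176 170]]
```

```bash
cat >> h.py <<'E'
def bore(c,uv,h=26):
    u,v=map(int,uv);g=cv2.cvtColor(c['img'],cv2.COLOR_BGR2GRAY)[v-h:v+h,u-h:u+h];g=cv2.resize(g,None,fx=4,fy=4,interpolation=cv2.INTER_CUBIC)
    m=(g<178).astype(np.uint8);n,l=cv2.connectedComponents(m);m=(l==l[2*2*h,4*h//2+0]) if 0 else (l==l[2*h,2*h])
    k=cv2.convexHull(max(cv2.findContours(m.astype(np.uint8),cv2.RETR_EXTERNAL,cv2.CHAIN_APPROX_NONE)[0],key=len))
    (a,b),ax,_=cv2.fitEllipse(k);w=((a+.5)/4-.5+u-h,(b+.5)/4-.5+v-h);print(np.round(w,2),np.round(np.array(ax)/8,2));return w
E
python3 - <<'E'
from h import *
c=load('w17');w=bore(c,(274,118))
for z in(.059,.0605,.062):print(np.round(atz(c,w,z),4))
E
```

```text
Traceback (most recent call last):
  File "h.py", line 46, in bore
    (a,b),ax,_=cv2.fitEllipse(k);w=((a+.5)/4-.5+u-h,(b+.5)/4-.5+v-h);print(np.round(w,2),np.round(np.array(ax)/8,2));return w
               ~~~~~~~~~~~~~~^^^
cv2.error: OpenCV(4.12.0) /io/opencv/modules/imgproc/src/shapedescr.cpp:361: error: (-201:Incorrect size of input array) There should be at least 5 points to fit the ellipse in function 'fitEllipseNoDirect'
```

```bash
sed -i 's/m=(l==l\[2\*2\*h.*/m=(l==l[4*h,4*h])/' h.py
python3 - <<'E'
from h import *
c=load('w17');w=bore(c,(274,118))
for z in(.059,.0605,.062):print(np.round(atz(c,w,z),4))
print(np.round(c['cam_to_world'],4)[:3,3])
E
```

```text
[273.93 118.12] [11.86 12.03]
[ 0.5062 -0.0794  0.059 ]
[ 0.5062 -0.0794  0.0605]
[ 0.5063 -0.0794  0.062 ]
[ 0.5169 -0.0757  0.3461]
```

>>> jog_arm(rows=[{"tx":0.03,"ty":-0.004,"tz":0,"yaw":0,"grip":1},{"tx":0.06,"ty":-0.004,"tz":0.02,"yaw":0,"grip":1},{"tx":0.08,"ty":-0.004,"tz":0.04,"yaw":0,"grip":1},{"tx":0.086,"ty":-0.004,"tz":0.055,"yaw":0,"grip":1},{"tx":0.086,"ty":-0.004,"tz":0.06,"yaw":0,"grip":1},{"tx":0.086,"ty":-0.004,"tz":0.06,"yaw":0,"grip":1},{"tx":0.086,"ty":-0.004,"tz":0.06,"yaw":0,"grip":1},{"tx":0.086,"ty":-0.004,"tz":0.06,"yaw":0,"grip":1}])

```text
time: 15.75
position: [0.5026, -0.0807, 0.1537]
orientation: [0.002, -0.0, 1.0, -0.0]
contact_force: [-0.1, -0.7, -3.0]
width: 0.0252
```

```bash
python3 -c "
from h import *
st()"
```

```text
15.75 [ 0.5026 -0.0807  0.1537] [[-1.0, -0.0, 0.003], [-0.0, 1.0, -0.001], [-0.003, -0.001, -1.0]] F [-0.1 -0.7 -3. ] w 0.02520881661021438 q [-0.284  0.285 -0.277  1.005  0.    -0.284]
```

>>> jog_arm(rows=[{"tx":0.001,"ty":0.0005,"tz":0.004,"yaw":0,"grip":1},{"tx":0.001,"ty":0.0005,"tz":0.008,"yaw":0,"grip":1},{"tx":0.001,"ty":0.0005,"tz":0.011,"yaw":0,"grip":1},{"tx":0.001,"ty":0.0005,"tz":0.014,"yaw":0,"grip":1},{"tx":0.001,"ty":0.0005,"tz":0.014,"yaw":0,"grip":1}])

```text
time: 16.17
position: [0.499, -0.0801, 0.1374]
orientation: [-0.001, 0.0, 1.0, 0.0]
contact_force: [-0.6, 0.5, -2.7]
width: 0.0252
```

>>> jog_arm(rows=[{"tx":0.001,"ty":0,"tz":0.003,"yaw":0,"grip":1},{"tx":0.002,"ty":0,"tz":0.006,"yaw":0,"grip":1},{"tx":0.003,"ty":0,"tz":0.008,"yaw":0,"grip":1}])

```text
time: 16.42
position: [0.4984, -0.0803, 0.1311]
orientation: [0.002, 0.0, 1.0, 0.0]
contact_force: [3.9, 1.3, 4.3]
width: 0.025
```

```bash
python3 -c "
from h import *
st()"
```

```text
16.42 [ 0.4984 -0.0803  0.1311] [[-1.0, 0.001, 0.005], [0.001, 1.0, 0.0], [-0.005, 0.0, -1.0]] F [3.9 1.3 4.3] w 0.025000334143495763 q [-0.286  0.295 -0.327  0.945  0.001 -0.286]
```

>>> jog_arm(rows=[{"tx":0,"ty":0,"tz":-0.003,"yaw":0,"grip":1},{"tx":-0.003,"ty":0,"tz":-0.003,"yaw":0,"grip":1},{"tx":-0.003,"ty":0,"tz":-0.003,"yaw":0,"grip":1}])

```text
time: 16.67
position: [0.4991, -0.0803, 0.1332]
orientation: [-0.001, 0.0, 1.0, -0.0]
contact_force: [-0.3, -0.6, -3.2]
width: 0.0252
```

>>> jog_arm(rows=[{"tx":0,"ty":0,"tz":0.003,"yaw":0,"grip":1},{"tx":0,"ty":0,"tz":0.005,"yaw":0,"grip":1},{"tx":0,"ty":0,"tz":0.006,"yaw":0,"grip":1}])

```text
time: 16.92
position: [0.5002, -0.0801, 0.1272]
orientation: [0.001, 0.0, 1.0, 0.0]
contact_force: [2.8, 0.8, -1.7]
width: 0.0254
```

>>> jog_arm(rows=[{"tx":-0.002,"ty":0,"tz":0.002,"yaw":0,"grip":1},{"tx":-0.002,"ty":0,"tz":0.003,"yaw":0,"grip":1},{"tx":-0.002,"ty":0,"tz":0.004,"yaw":0,"grip":1}])

```text
time: 17.17
position: [0.5008, -0.08, 0.1227]
orientation: [-0.001, 0.0, 1.0, 0.0]
contact_force: [-0.1, 0.6, -2.9]
width: 0.0253
```

>>> jog_arm(rows=[{"tx":0,"ty":0,"tz":0.001,"yaw":0,"grip":1},{"tx":0,"ty":0,"tz":0.002,"yaw":0,"grip":1},{"tx":0,"ty":0,"tz":0.002,"yaw":0,"grip":1}])

```text
time: 17.42
position: [0.5009, -0.0801, 0.1208]
orientation: [-0.001, 0.0, 1.0, 0.0]
contact_force: [-0.2, 1.1, -3.5]
width: 0.0251
```

```bash
python3 -c "
from h import *
st();c=snap('wrist','w20');
for a in (c['img'],load('w16')['img']):
    x=a[:,279].astype(int).sum(1);print([int(q) for q in x[200:344:4]])
"
```

```text
17.42 [ 0.5009 -0.0801  0.1208] [[-1.0, 0.001, -0.001], [0.001, 1.0, 0.0], [0.001, 0.0, -1.0]] F [-0.2  1.1 -3.5] w 0.025081521645519626 q [-0.284  0.313 -0.33   0.929 -0.    -0.283]
[631, 612, 612, 562, 388, 552, 523, 178, 174, 172, 169, 169, 164, 158, 157, 155, 154, 153, 150, 147, 141, 145, 242, 380, 371, 368, 361, 450, 516, 522, 522, 518, 520, 503, 512, 510]
[452, 454, 488, 477, 480, 452, 310, 164, 160, 156, 160, 156, 154, 150, 156, 152, 151, 148, 150, 151, 149, 153, 259, 411, 403, 399, 389, 482, 553, 564, 560, 556, 557, 542, 551, 546]
```

>>> jog_arm(rows=[{"tx":0,"ty":0,"tz":0.001,"yaw":0,"grip":1},{"tx":0,"ty":0,"tz":0.002,"yaw":0,"grip":1},{"tx":0,"ty":0,"tz":0.002,"yaw":0,"grip":1}])

```text
time: 17.72
position: [0.5012, -0.0802, 0.1191]
orientation: [-0.0, 0.0, 1.0, 0.0]
contact_force: [-0.0, 0.2, -2.9]
width: 0.0252
```

>>> jog_arm(rows=[{"tx":0,"ty":0,"tz":0.001,"yaw":0,"grip":1},{"tx":0,"ty":0,"tz":0.002,"yaw":0,"grip":1},{"tx":0,"ty":0,"tz":0.002,"yaw":0,"grip":1}])

```text
time: 17.97
position: [0.5013, -0.0802, 0.1171]
orientation: [-0.0, 0.0, 1.0, 0.0]
contact_force: [-0.3, 1.4, -3.2]
width: 0.0251
```

>>> jog_arm(rows=[{"tx":0,"ty":0,"tz":0.001,"yaw":0,"grip":1},{"tx":0,"ty":0,"tz":0.002,"yaw":0,"grip":1},{"tx":0,"ty":0,"tz":0.002,"yaw":0,"grip":1}])

```text
time: 18.22
position: [0.5013, -0.0802, 0.1151]
orientation: [-0.0, 0.0, 1.0, 0.0]
contact_force: [1.0, -0.6, -2.5]
width: 0.0255
```

>>> jog_arm(rows=[{"tx":0,"ty":0,"tz":0.001,"yaw":0,"grip":1},{"tx":0,"ty":0,"tz":0.001,"yaw":0,"grip":1}])

```text
time: 18.38
position: [0.5014, -0.0802, 0.1141]
orientation: [-0.0, 0.0, 1.0, 0.0]
contact_force: [-0.3, 0.1, -3.3]
width: 0.0253
```

>>> jog_arm(rows=[{"tx":0,"ty":0,"tz":0.001,"yaw":0,"grip":1},{"tx":0,"ty":0,"tz":0.002,"yaw":0,"grip":1}])

```text
time: 18.55
position: [0.5016, -0.0802, 0.1125]
orientation: [0.0, 0.0, 1.0, -0.0]
contact_force: [-2.2, 1.7, 8.9]
width: 0.0251
```

>>> jog_arm(rows=[{"tx":0,"ty":0,"tz":0.001,"yaw":0,"grip":1},{"tx":0,"ty":0,"tz":0.001,"yaw":0,"grip":1}])

```text
time: 18.72
position: [0.5016, -0.0802, 0.1122]
orientation: [0.0, 0.0, 1.0, -0.0]
contact_force: [-2.3, 0.5, 3.8]
width: 0.0251
```

>>> jog_arm(rows=[{"tx":0,"ty":0,"tz":0.001,"yaw":0,"grip":1},{"tx":0,"ty":0,"tz":0.001,"yaw":0,"grip":1}])

```text
time: 18.88
position: [0.5017, -0.0802, 0.1114]
orientation: [0.001, 0.0, 1.0, -0.0]
contact_force: [-3.0, 0.3, 5.9]
width: 0.0252
```

Shoulder contact came at z≈0.1125. Releasing gently.

>>> jog_arm(rows=[{"tx":0,"ty":0,"tz":-0.001,"yaw":0,"grip":0.66},{"tx":0,"ty":0,"tz":-0.001,"yaw":0,"grip":0.6},{"tx":0,"ty":0,"tz":-0.001,"yaw":0,"grip":0.5},{"tx":0,"ty":0,"tz":-0.001,"yaw":0,"grip":0.4},{"tx":0,"ty":0,"tz":-0.001,"yaw":0,"grip":0.4},{"tx":0,"ty":0,"tz":-0.001,"yaw":0,"grip":0.4}])

```text
time: 19.38
position: [0.5015, -0.0802, 0.1112]
orientation: [-0.0, 0.0, 1.0, 0.0]
contact_force: [-0.3, -0.1, 0.4]
width: 0.0514
```

```bash
python3 -c "
from h import *
st();c=snap('wrist','w21');
for a in (c['img'],load('w20')['img']):
    x=a[:,279].astype(int).sum(1);print([int(q) for q in x[200:360:4]])
for v in(250,270,300,325):print(v,[int(q) for q in c['img'][v,230:330:4].astype(int).sum(1)])
print(proj(c,(.5062,-.08,.0605+.0865)),proj(c,(.5062-.013,-.08,.0605+.078)),proj(c,(.5062-.013,-.08,.0605)))
"
```

```text
19.38 [ 0.5015 -0.0802  0.1112] [[-1.0, 0.001, -0.0], [0.001, 1.0, 0.0], [0.0, 0.0, -1.0]] F [-0.3 -0.1  0.4] w 0.051396860938701425 q [-0.284  0.322 -0.345  0.904  0.    -0.283]
[606, 611, 600, 597, 424, 485, 527, 189, 175, 171, 167, 166, 164, 162, 161, 158, 156, 156, 153, 154, 151, 160, 341, 370, 367, 354, 347, 507, 507, 517, 509, 511, 508, 496, 503, 477, 403, 396, 104, 86]
[631, 612, 612, 562, 388, 552, 523, 178, 174, 172, 169, 169, 164, 158, 157, 155, 154, 153, 150, 147, 141, 145, 242, 380, 371, 368, 361, 450, 516, 522, 522, 518, 520, 503, 512, 510, 405, 251, 99, 85]
250 [593, 599, 605, 606, 607, 608, 585, 218, 169, 170, 165, 161, 161, 166, 162, 159, 159, 188, 493, 591, 595, 596, 597, 596, 596]
270 [407, 592, 595, 593, 595, 593, 271, 160, 160, 159, 153, 153, 153, 155, 154, 152, 155, 154, 239, 598, 602, 602, 601, 591, 377]
300 [270, 269, 270, 270, 268, 244, 356, 384, 379, 375, 370, 365, 355, 349, 347, 340, 338, 335, 320, 259, 548, 580, 439, 421, 418]
325 [431, 419, 408, 398, 375, 333, 315, 464, 512, 511, 513, 512, 509, 510, 505, 501, 496, 445, 295, 345, 386, 383, 378, 370, 364]
[278.12467416 325.82002424] [278.08837967 285.85730329] [278.10165948 225.68260675]
```

The projection of an upright, seated drift matches the observed edges (head 325.8 against 325, bar top 286 against about 287, shoulder 226 against about 227). I'll retreat and go to view the mallet.

>>> jog_arm(rows=[{"tx":0,"ty":0,"tz":-0.02,"yaw":0,"grip":0.4},{"tx":0,"ty":0,"tz":-0.06,"yaw":0,"grip":0.4},{"tx":0,"ty":0,"tz":-0.1,"yaw":0,"grip":0.4},{"tx":0,"ty":0,"tz":-0.14,"yaw":0,"grip":0.4},{"tx":0,"ty":0,"tz":-0.14,"yaw":0,"grip":0.4},{"tx":0,"ty":-0.04,"tz":-0.14,"yaw":0,"grip":0.4},{"tx":-0.01,"ty":-0.08,"tz":-0.14,"yaw":0,"grip":0.4},{"tx":-0.02,"ty":-0.12,"tz":-0.14,"yaw":0,"grip":0.4},{"tx":-0.03,"ty":-0.16,"tz":-0.14,"yaw":0,"grip":0.4},{"tx":-0.03,"ty":-0.2,"tz":-0.14,"yaw":0,"grip":0.4},{"tx":-0.03,"ty":-0.24,"tz":-0.14,"yaw":0,"grip":0.4},{"tx":-0.03,"ty":-0.28,"tz":-0.14,"yaw":0,"grip":0.4},{"tx":-0.03,"ty":-0.29,"tz":-0.14,"yaw":0,"grip":0.4},{"tx":-0.03,"ty":-0.29,"tz":-0.14,"yaw":0,"grip":0.4},{"tx":-0.03,"ty":-0.29,"tz":-0.14,"yaw":0,"grip":0.4}])

```text
time: 20.68
position: [0.531, -0.3701, 0.2507]
orientation: [-0.0, 0.001, 1.0, 0.001]
contact_force: [0.1, 0.7, -0.3]
width: 0.0514
```

```bash
python3 -c "
from h import *
st();c=snap('wrist','w22');st()"
```

```text
20.68 [ 0.531  -0.3701  0.2507] [[-1.0, 0.002, -0.0], [0.002, 1.0, 0.001], [0.0, 0.001, -1.0]] F [ 0.1  0.7 -0.3] w 0.05141533047075709 q [-7.070e-01  5.360e-01  3.590e-01  1.394e+00  1.000e-03 -7.050e-01]
20.73 [ 0.5312 -0.3692  0.251 ] [[-1.0, 0.0, -0.0], [0.0, 1.0, 0.001], [0.0, 0.001, -1.0]] F [ 0.4 -0.1  0.2] w 0.05109294954498184 q [-7.060e-01  5.350e-01  3.580e-01  1.394e+00  1.000e-03 -7.050e-01]
```

View pics/w22.png

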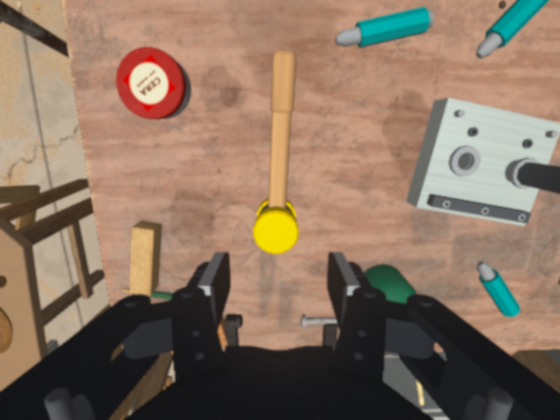

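The drift stands in the bush at (525,172). The mallet's top face centre is at (275,229), the handle meets the head at (278,205), and the handle end is at (284,52).

```bash
python3 - <<'E'
from h import *
b=load('t0');c=load('w22');t=lambda u,v:(140+(u-1)/3,110+(v-1)/3)
print(tri((c,(275,229)),(b,t(718,221))),tri((c,(283.5,53)),(b,t(705,412))))
h=atz(c,(275,229),.08);e=atz(c,(283.5,53),.05);m=atz(c,(279,190),.05);print(h,e,m,np.linalg.norm((h-e)[:2]),np.arctan2(e[1]-h[1],h[0]-e[0]))
c1=cv2.inRange(cv2.cvtColor(c['img'],cv2.COLOR_BGR2HSV)[180:260,240:310],(22,150,150),(35,255,255));M=cv2.moments(c1);print('yellow',240+M['m10']/M['m00'],180+M['m01']/M['m00'])
for v in(80,110,150,180):
    r=c['img'][v,262:300].astype(int);d=r[:,2]-r[:,0];ix=np.where(d>100)[0]+262;print(v,ix.min(),ix.max(),np.round(atz(c,(ix.mean(),v),.052 if v<112 else .05),4))
E
```

```text
(array([ 0.56909206, -0.37422446,  0.07690243]), [np.float64(1.7), np.float64(1.7)]) (array([ 0.38051087, -0.36468717,  0.0438159 ]), [np.float64(1.3), np.float64(1.3)])
[ 0.56659155 -0.37322967  0.08      ] [ 0.38278621 -0.36374247  0.05      ] [ 0.52888233 -0.36864096  0.05      ] 0.18405001382735778 0.05156972057962764
yellow 275.40371229698377 229.61078886310906
80 274 290 [ 0.4097 -0.3653  0.052 ]
110 282 287 [ 0.4402 -0.3626  0.052 ]
150 272 284 [ 0.483  -0.3697  0.05  ]
180 271 283 [ 0.5171 -0.3709  0.05  ]
```

>>> jog_arm(rows=[{"tx":0.012,"ty":-0.0015,"tz":0.04,"yaw":0.052,"grip":0.4},{"tx":0.012,"ty":-0.0015,"tz":0.08,"yaw":0.052,"grip":0.4},{"tx":0.012,"ty":-0.0015,"tz":0.12,"yaw":0.052,"grip":0.4},{"tx":0.012,"ty":-0.0015,"tz":0.16,"yaw":0.052,"grip":0.4},{"tx":0.012,"ty":-0.0015,"tz":0.19,"yaw":0.052,"grip":0.4},{"tx":0.012,"ty":-0.0015,"tz":0.21,"yaw":0.052,"grip":0.4},{"tx":0.012,"ty":-0.0015,"tz":0.222,"yaw":0.052,"grip":0.4},{"tx":0.012,"ty":-0.0015,"tz":0.222,"yaw":0.052,"grip":0.4},{"tx":0.012,"ty":-0.0015,"tz":0.222,"yaw":0.052,"grip":0.4},{"tx":0.012,"ty":-0.0015,"tz":0.222,"yaw":0.052,"grip":1},{"tx":0.012,"ty":-0.0015,"tz":0.222,"yaw":0.052,"grip":1},{"tx":0.012,"ty":-0.0015,"tz":0.222,"yaw":0.052,"grip":1},{"tx":0.012,"ty":-0.0015,"tz":0.222,"yaw":0.052,"grip":1},{"tx":0.012,"ty":-0.0015,"tz":0.222,"yaw":0.052,"grip":1},{"tx":0.012,"ty":-0.0015,"tz":0.222,"yaw":0.052,"grip":1}], force=120)

```text
time: 21.98
position: [0.5204, -0.3717, 0.0315]
orientation: [0.002, 0.026, 1.0, -0.0]
contact_force: [-1.3, 3.3, 6.5]
width: 0.0196
```

```bash
python3 -c "
from h import *
s=st();print(s['wrist_torque'])"
```

```text
21.98 [ 0.5204 -0.3717  0.0315] [[-0.999, 0.052, 0.003], [0.052, 0.999, -0.0], [-0.003, -0.0, -1.0]] F [-1.3  3.3  6.5] w 0.01964320630916154 q [-0.72   0.631 -0.063  0.874  0.002 -0.668]
[0.61470683 0.02349256 0.06156126]
```

>>> jog_arm(rows=[{"tx":0,"ty":0,"tz":-0.01,"yaw":0,"grip":1},{"tx":0,"ty":0,"tz":-0.03,"yaw":0,"grip":1},{"tx":0,"ty":0,"tz":-0.06,"yaw":0,"grip":1},{"tx":0,"ty":0,"tz":-0.1,"yaw":0,"grip":1},{"tx":0,"ty":0,"tz":-0.14,"yaw":0,"grip":1},{"tx":0,"ty":0,"tz":-0.18,"yaw":0,"grip":1},{"tx":0,"ty":0,"tz":-0.21,"yaw":0,"grip":1},{"tx":0,"ty":0,"tz":-0.21,"yaw":0,"grip":1},{"tx":0,"ty":0,"tz":-0.21,"yaw":0,"grip":1}])

```text
time: 22.73
position: [0.52, -0.3727, 0.2413]
orientation: [0.002, 0.026, 1.0, -0.002]
contact_force: [0.3, -0.3, -6.9]
width: 0.02
```

```bash
cat >> h.py <<'E'
def yel(tag,box=(200,150,360,400)):
    c=snap('wrist',tag);u0,v0,u1,v1=box;m=cv2.inRange(cv2.cvtColor(c['img'],cv2.COLOR_BGR2HSV)[v0:v1,u0:u1],(22,150,100),(35,255,255))
    n,l,sx,ce=cv2.connectedComponentsWithStats(m);
    for k in range(1,n):
        if sx[k,4]>60:print('yel',sx[k]+[u0,v0,0,0,0],np.round(ce[k]+[u0,v0],1))
E
python3 -c "
from h import *
s=st();print(s['wrist_torque']);yel('w23')
c=load('w23');P=np.array(s['position']);X=np.array(R.from_quat(np.roll(s['orientation'],-1)).as_matrix())[:,0]
for q in(0,.05,.1,.2):  # head sag
    print(q,proj(c,P+[0,0,.01]-X*(.049*np.cos(q)+.04*np.sin(q))+np.array([0,0,1])*(.04*np.cos(q)-.049*np.sin(q))))
"
```

```text
22.73 [ 0.52   -0.3727  0.2413] [[-0.999, 0.053, 0.003], [0.053, 0.999, -0.003], [-0.003, -0.003, -1.0]] F [ 0.3 -0.3 -6.9] w 0.020027224369982083 q [-0.721  0.513  0.297  1.35  -0.    -0.668]
[-0.00531243  0.19648856  0.0069826 ]
0 [277.2666045 440.1920275]
0.05 [277.30770403 437.48505253]
0.1 [277.34767976 434.48041995]
0.2 [277.42407955 427.69553453]
```

```bash
python3 -c "
from h import *
c=load('w23');P=np.array([.52,-.3727,.2413]);X=np.array([-.999,.053,0])
for q in(-.1,0,.1,.2,.3): print(q,proj(c,P+[0,0,.0105]+X*.146*np.cos(q)+[0,0,.146*np.sin(q)+.012]))
i=c['img'].astype(int);print([(v,int(i[v,278,2]),int(i[v,278,2]-i[v,278,0])) for v in range(0,260,8)])"
```

```text
-0.1 [277.26073071 -81.10038028]
0 [ 276.99377325 -113.40676954]
0.1 [ 276.64650729 -149.37960922]
0.2 [ 276.18768974 -189.34905598]
0.3 [ 275.57676296 -232.39392104]
[(0, 217, 110), (8, 217, 110), (16, 216, 109), (24, 217, 109), (32, 217, 109), (40, 218, 110), (48, 218, 109), (56, 219, 110), (64, 218, 109), (72, 218, 108), (80, 218, 108), (88, 218, 108), (96, 214, 106), (104, 194, 97), (112, 223, 109), (120, 224, 110), (128, 223, 110), (136, 223, 109), (144, 223, 110), (152, 224, 109), (160, 224, 109), (168, 224, 109), (176, 224, 108), (184, 224, 110), (192, 225, 110), (200, 225, 109), (208, 225, 110), (216, 225, 110), (224, 224, 110), (232, 224, 110), (240, 225, 110), (248, 224, 111), (256, 224, 110)]
```

>>> jog_arm(rows=[{"tx":0.01,"ty":0.03,"tz":0,"yaw":0,"grip":1},{"tx":0.02,"ty":0.06,"tz":0,"yaw":0,"grip":1},{"tx":0.03,"ty":0.1,"tz":0,"yaw":0,"grip":1},{"tx":0.04,"ty":0.14,"tz":0,"yaw":0,"grip":1},{"tx":0.05,"ty":0.18,"tz":0,"yaw":0,"grip":1},{"tx":0.06,"ty":0.21,"tz":0,"yaw":0,"grip":1},{"tx":0.07,"ty":0.24,"tz":0,"yaw":0,"grip":1},{"tx":0.075,"ty":0.265,"tz":0,"yaw":0,"grip":1},{"tx":0.078,"ty":0.28,"tz":0,"yaw":0,"grip":1},{"tx":0.078,"ty":0.29,"tz":0,"yaw":0,"grip":1},{"tx":0.078,"ty":0.29,"tz":0,"yaw":0,"grip":1},{"tx":0.078,"ty":0.29,"tz":0,"yaw":0,"grip":1}])

```text
time: 23.78
position: [0.4558, -0.0778, 0.2377]
orientation: [-0.001, 0.026, 1.0, 0.0]
contact_force: [-0.9, -0.3, -5.3]
width: 0.0203
```

```bash
python3 -c "
from h import *
s=st();c=load('w23');P=np.array([.52,-.3727,.2413]);X=np.array([-.999,.053,0])
for q in(-.1,-.05,0,.05,.1,.2): print(q,proj(c,P+[0,0,.0105]+X*.076*np.cos(q)+[0,0,.076*np.sin(q)+.012])[1])
"
```

```text
23.78 [ 0.4558 -0.0778  0.2377] [[-0.999, 0.052, -0.003], [0.052, 0.999, 0.0], [0.003, 0.0, -1.0]] F [-0.9 -0.3 -5.3] w 0.020257283900670876 q [-3.060e-01  1.530e-01 -2.230e-01  1.197e+00 -1.000e-03 -2.540e-01]
-0.1 114.82274264568623
-0.05 113.56247835245554
0 112.75863846539407
0.05 112.46355876811826
0.1 112.7347631793238
0.2 115.23311197457373
```

>>> jog_arm(rows=[{"tx":0,"ty":0,"tz":0.03,"yaw":0,"grip":1},{"tx":0,"ty":0,"tz":0.05,"yaw":0,"grip":1},{"tx":0,"ty":0,"tz":0.055,"yaw":0,"grip":1},{"tx":0,"ty":0,"tz":0.058,"yaw":0,"grip":1},{"tx":0,"ty":0,"tz":0.061,"yaw":0,"grip":1},{"tx":0,"ty":0,"tz":0.064,"yaw":0,"grip":1}])

```text
time: 24.28
position: [0.4583, -0.0789, 0.1768]
orientation: [0.002, 0.027, 1.0, -0.0]
contact_force: [-0.2, 0.4, 4.3]
width: 0.0198
```

>>> jog_arm(rows=[{"tx":0,"ty":0,"tz":0.003,"yaw":0,"grip":1},{"tx":0,"ty":0,"tz":0.006,"yaw":0,"grip":1}])

```text
time: 24.45
position: [0.4587, -0.0788, 0.1713]
orientation: [0.003, 0.026, 1.0, -0.001]
contact_force: [-1.0, -0.4, 4.7]
width: 0.0203
```

>>> jog_arm(rows=[{"tx":0,"ty":0,"tz":0.003,"yaw":0,"grip":1},{"tx":0,"ty":0,"tz":0.005,"yaw":0,"grip":1}])

```text
time: 24.62
position: [0.4584, -0.0786, 0.1662]
orientation: [0.002, 0.026, 1.0, -0.001]
contact_force: [-4.1, -0.5, 20.8]
width: 0.02
```

>>> jog_arm(rows=[{"tx":0,"ty":0,"tz":0.002,"yaw":0,"grip":1},{"tx":0,"ty":0,"tz":0.004,"yaw":0,"grip":1}])

```text
time: 24.78
position: [0.4618, -0.0795, 0.1654]
orientation: [0.006, 0.026, 1.0, -0.002]
contact_force: [-4.5, 0.2, 33.0]
width: 0.02
```

>>> jog_arm(rows=[{"tx":0,"ty":0,"tz":0.003,"yaw":0,"grip":1},{"tx":0,"ty":0,"tz":0.003,"yaw":0,"grip":1}])

```text
time: 24.95
position: [0.4624, -0.0796, 0.1628]
orientation: [0.007, 0.026, 1.0, -0.002]
contact_force: [-2.3, -0.1, 26.5]
width: 0.0203
```

>>> jog_arm(rows=[{"tx":0,"ty":0,"tz":-0.01,"yaw":0,"grip":1},{"tx":0,"ty":0,"tz":-0.04,"yaw":0,"grip":1},{"tx":0,"ty":0,"tz":-0.08,"yaw":0,"grip":1},{"tx":0,"ty":0,"tz":-0.1,"yaw":0,"grip":1},{"tx":-0.01,"ty":-0.03,"tz":-0.1,"yaw":0,"grip":1},{"tx":-0.02,"ty":-0.07,"tz":-0.1,"yaw":0,"grip":1},{"tx":-0.03,"ty":-0.11,"tz":-0.1,"yaw":0,"grip":1},{"tx":-0.05,"ty":-0.15,"tz":-0.1,"yaw":0,"grip":1},{"tx":-0.06,"ty":-0.19,"tz":-0.1,"yaw":0,"grip":1},{"tx":-0.06,"ty":-0.22,"tz":-0.1,"yaw":0,"grip":1},{"tx":-0.06,"ty":-0.22,"tz":-0.1,"yaw":0,"grip":1},{"tx":-0.06,"ty":-0.22,"tz":-0.1,"yaw":0,"grip":1}])

```text
time: 25.95
position: [0.504, -0.3021, 0.255]
orientation: [-0.002, 0.028, 1.0, 0.001]
contact_force: [-0.3, -0.4, -5.5]
width: 0.0196
```

```bash
python3 - <<'E'
from h import *
s=st();c=snap('wrist','w24');np.set_printoptions(linewidth=250)
c0=load('w22')
for c,n in((c0,'before'),(c,'after')):
    for dz in(0,.006,.0105):
        z=.0605-dz;print(n,dz,[np.round(proj(c,(.5062,-.08,z+h)),1).tolist() for h in(.0865,.078,0)])
    u,v=proj(c,(.5062,-.08,.14)).astype(int);print(u,v)
    print(cv2.cvtColor(c['img'],cv2.COLOR_BGR2GRAY)[v-20:v+21:3,max(0,u-56):u+30:3])
E
```

```text
25.95 [ 0.504  -0.3021  0.255 ] [[-0.998, 0.056, -0.003], [0.056, 0.998, 0.002], [0.003, 0.002, -1.0]] F [-0.3 -0.4 -5.5] w 0.01956784832978906 q [-0.648  0.405  0.162  1.332  0.    -0.592]
before 0 [[602.3, 187.6], [593.3, 185.8], [527.6, 173.0]]
before 0.006 [[595.9, 186.3], [587.2, 184.6], [523.6, 172.2]]
before 0.0105 [[591.2, 185.4], [582.7, 183.7], [520.6, 171.7]]
594 186
[[ 53  54  56  59  62  71  80  94]
 [ 53  51  52  51  49  49  48  48]
 [ 52  52  51  51  50  50  48  48]
 [ 52  52  51  51  49  49  49  48]
 [ 51  51  50  50  49  49  46  47]
 [ 51  50  50  49  48  49  48  47]
 [ 50  49  50  48  48  47  48  46]
 [ 70  52  49  49  48  47  46  46]
 [168 125  99  79  60  49  48  45]
 [152 145 142 134 127 118  99  79]
 [141 139 136 132 127 134 130 130]
 [142 134 133 132 124 127 131 134]
 [152 149 137 132 123 126 130 135]
 [157 150 141 133 127 127 136 139]]
after 0 [[526.3, 202.9], [519.0, 200.6], [467.4, 185.1]]
after 0.006 [[521.1, 201.3], [514.2, 199.1], [464.4, 184.2]]
after 0.0105 [[517.4, 200.1], [510.6, 198.1], [462.1, 183.5]]
520 201
[[ 60  59  59  58  57  58  57  55  56  5
[... 926 characters left out ...]
204 205 203 163 109  71  56  52  75 120 124 122 160 171 171 170 161 147 144 136 127  87  81  80  79  80]
 [204 204 204 203 203 201 160 148 149 131  94  64  86 118 119 124 150 159 152 144 149 138 136 123  85  80  80  83  79]
 [201 202 202 202 202 197 159 156 152 154 150 137 109 102 108 116 117 136 142 146 145 146 140 123  85  79  80  82  81]
 [200 200 200 200 200 185 155 155 152 155 148 138 134 133 136 143 138 143 144 145 149 152 144 112  83  78  81  82  81]
 [199 199 200 201 199 171 158 146 149 145 135 131 137 135 139 138 138 140 142 144 148 146 139 104  82  78  82  81  80]
 [108 126 154 192 198 163 153 149 152 144 135 134 135 136 134 130 131 131 133 139 144 140 137  95  81  79  83  82  79]]
```

```bash
python3 - <<'E'
from h import *
c=load('w24');g=cv2.cvtColor(c['img'],cv2.COLOR_BGR2GRAY)[188:214,500:530];g=cv2.resize(g,None,fx=4,fy=4,interpolation=cv2.INTER_CUBIC)
m=(g>150).astype(np.uint8);n,l,s,ce=cv2.connectedComponentsWithStats(m)
for k in range(1,n):
    if s[k,4]>300:print(s[k]/4,(ce[k]+.5)/4-.5+[500,188])
print(cv2.cvtColor(c['img'],cv2.COLOR_BGR2GRAY)[170:215:2,440:500:2])
E
```

```text
[  8.25   4.25  17.    16.75 890.5 ] [516.23848961 200.21364402]
[[200 199 200 200 200 200 190 156 139 143 151 164 169 167 177 193 199 200
  200 200 200 200 200 200 200 199 187 159 150 150]
 [202 202 201 201 198 177 138 123 156 170 169 170 165 160 163 173 185 198
  200 200 200 200 199 200 200 198 176 160 152 149]
 [206 206 205 203 180 127 129 161 166 128  99  96  92  88  91 107 132 159
  178 188 193 197 199 199 199 192 162 152 146 149]
 [204 204 205 195 141 115 160 164 118  71  61  61  61  60  60  59  64  72
   93 111 133 156 172 183 191 180 152 146 141 143]
 [203 203 200 171 114 140 161 118  70  60  61  61  60  60  59  60  58  58
   58  59  62  67  83 103 123 134 130 137 136 133]
 [204 205 199 141 119 162 134  73  60  62  60  60  60  58  58  59  58  59
   58  58  57  56  56  55  57  61  68  81  89 103]
 [202 203 194 127 131 167 117  64  60  61  60  60  59  59  58  58  58  58
   57  57  57  57  57  55  55  54  55  55  55  56]
 [201 201 186 120 139 165 107  62  60  61  59  59  59  60  59  59  59  57
   58  57  56  56  56  55  55  54  54  55  54  54]
 [202 201 184 120 145 165  96  62  
[... 1140 characters left out ...]
204 205 205 205 204 205
  203 196 179 135  90  66  56  53  53  53  64  99]
 [203 204 204 204 204 204 203 203 203 203 202 202 202 201 203 202 203 202
  203 203 200 170 142 130 103  79  61  54  55  81]
 [203 202 203 202 202 203 203 203 204 204 204 204 204 203 204 204 203 203
  203 203 196 160 146 149 149 138 123  94  71  62]
 [201 201 200 201 200 201 201 201 201 202 202 202 202 202 203 202 202 203
  203 203 191 158 152 156 154 152 152 144 131 104]
 [199 200 200 200 201 200 201 201 201 201 200 200 201 201 200 201 201 201
  201 200 181 158 155 156 152 155 157 152 147 138]
 [199 199 200 199 200 200 200 200 200 200 200 201 200 201 200 200 200 199
  200 195 171 155 154 153 152 155 155 148 141 136]]
```

The drift's top face centroid is at (516.2,200.2), against (517.4,200.1) predicted for a home bush and 526 for the undriven one, so the bush is home. Now I'll put the mallet back on its spot.

>>> jog_arm(rows=[{"tx":-0.01,"ty":-0.03,"tz":0,"yaw":0,"grip":1},{"tx":-0.02,"ty":-0.069,"tz":0,"yaw":0,"grip":1},{"tx":-0.02,"ty":-0.069,"tz":0.03,"yaw":0,"grip":1},{"tx":-0.02,"ty":-0.069,"tz":0.07,"yaw":0,"grip":1},{"tx":-0.02,"ty":-0.069,"tz":0.11,"yaw":0,"grip":1},{"tx":-0.02,"ty":-0.069,"tz":0.15,"yaw":0,"grip":1},{"tx":-0.02,"ty":-0.069,"tz":0.18,"yaw":0,"grip":1},{"tx":-0.02,"ty":-0.069,"tz":0.2,"yaw":0,"grip":1},{"tx":-0.02,"ty":-0.069,"tz":0.208,"yaw":0,"grip":1},{"tx":-0.02,"ty":-0.069,"tz":0.212,"yaw":0,"grip":1},{"tx":-0.02,"ty":-0.069,"tz":0.212,"yaw":0,"grip":1}])

```text
time: 26.92
position: [0.5213, -0.3698, 0.0452]
orientation: [-0.0, 0.026, 1.0, 0.0]
contact_force: [0.0, -0.8, -4.5]
width: 0.0198
```

>>> jog_arm(rows=[{"tx":0,"ty":0,"tz":0.003,"yaw":0,"grip":1},{"tx":0,"ty":0,"tz":0.005,"yaw":0,"grip":1},{"tx":0,"ty":0,"tz":0.007,"yaw":0,"grip":1}])

```text
time: 27.17
position: [0.5224, -0.3717, 0.0399]
orientation: [0.001, 0.026, 1.0, -0.001]
contact_force: [0.4, -0.8, -4.9]
width: 0.02
```

>>> jog_arm(rows=[{"tx":0,"ty":0,"tz":0.002,"yaw":0,"grip":1},{"tx":0,"ty":0,"tz":0.004,"yaw":0,"grip":1},{"tx":0,"ty":0,"tz":0.005,"yaw":0,"grip":1}])

```text
time: 27.42
position: [0.5212, -0.3709, 0.0332]
orientation: [0.0, 0.026, 1.0, 0.0]
contact_force: [0.2, -0.1, -5.5]
width: 0.0199
```

>>> jog_arm(rows=[{"tx":0,"ty":0,"tz":0.002,"yaw":0,"grip":1},{"tx":0,"ty":0,"tz":0.003,"yaw":0,"grip":1}])

```text
time: 27.58
position: [0.5211, -0.3708, 0.03]
orientation: [-0.0, 0.026, 1.0, 0.0]
contact_force: [-0.2, -0.4, -5.6]
width: 0.0201
```

>>> jog_arm(rows=[{"tx":0,"ty":0,"tz":0.002,"yaw":0,"grip":1},{"tx":0,"ty":0,"tz":0.004,"yaw":0,"grip":1}])

```text
time: 27.75
position: [0.5208, -0.3709, 0.0291]
orientation: [-0.0, 0.026, 1.0, -0.0]
contact_force: [-11.1, 7.2, 25.8]
width: 0.0201
```

>>> jog_arm(rows=[{"tx":0,"ty":0,"tz":0.002,"yaw":0,"grip":1},{"tx":0,"ty":0,"tz":0.003,"yaw":0,"grip":1}])

```text
time: 27.92
position: [0.5207, -0.3709, 0.0289]
orientation: [0.0, 0.026, 1.0, -0.001]
contact_force: [-16.4, 9.2, 38.3]
width: 0.02
```

>>> jog_arm(rows=[{"tx":0,"ty":0,"tz":-0.005,"yaw":0,"grip":1},{"tx":0,"ty":0,"tz":-0.006,"yaw":0,"grip":0.7},{"tx":0,"ty":0,"tz":-0.006,"yaw":0,"grip":0.5},{"tx":0,"ty":0,"tz":-0.006,"yaw":0,"grip":0.4},{"tx":0,"ty":0,"tz":-0.006,"yaw":0,"grip":0.4},{"tx":0,"ty":0,"tz":-0.006,"yaw":0,"grip":0.4},{"tx":0,"ty":0,"tz":-0.03,"yaw":0,"grip":0.4},{"tx":0,"ty":0,"tz":-0.07,"yaw":0,"grip":0.4},{"tx":0,"ty":0,"tz":-0.11,"yaw":0,"grip":0.4},{"tx":0,"ty":0,"tz":-0.15,"yaw":0,"grip":0.4},{"tx":0,"ty":0,"tz":-0.19,"yaw":0,"grip":0.4},{"tx":0,"ty":0,"tz":-0.22,"yaw":0,"grip":0.4},{"tx":0,"ty":0,"tz":-0.22,"yaw":0,"grip":0.4},{"tx":0,"ty":0,"tz":-0.22,"yaw":0,"grip":0.4},{"tx":0,"ty":0,"tz":-0.22,"yaw":0,"grip":0.4}])

```text
time: 29.17
position: [0.5211, -0.3707, 0.2422]
orientation: [-0.0, 0.026, 1.0, 0.0]
contact_force: [0.4, -0.2, 0.1]
width: 0.0515
```

```bash
python3 - <<'E'
from h import *
st();yel('w25',(200,100,360,330));c=load('w25')
print('exp head',proj(c,(.569,-.3737,.08)),'end',proj(c,(.38,-.364,.05)))
for v in range(20,230,15):
    r=c['img'][v,240:330].astype(int);d=r[:,2]-r[:,0];ix=np.where((d>95)&(r[:,2]>170))[0]+240;print(v,(ix.min(),ix.max(),len(ix)) if len(ix) else None)
for h,n in((.0865,'head'),(0,'sh')):print(n,proj(c,(.5062,-.0797,.05+h)))
t=snap('top','t25');print(proj(t,(.569,-.3737,.08)));a=t['img'];b=load('t0')['img'];d=cv2.absdiff(a,b).max(2)>40
n,l,s,ce=cv2.connectedComponentsWithStats(d.astype(np.uint8))
for k in range(1,n):
    if s[k,4]>12:print(s[k],np.round(ce[k]))
E
```

```text
29.17 [ 0.5211 -0.3707  0.2422] [[-0.999, 0.053, -0.001], [0.053, 0.999, 0.001], [0.001, 0.001, -1.0]] F [ 0.4 -0.2  0.1] w 0.05154066395350809 q [-0.717  0.518  0.307  1.361  0.    -0.665]
yel [ 255  212   46   57 1908] [277.1 242.3]
exp head [277.40765161 242.39875986] end [277.00699669  58.35960431]
20 None
35 None
50 None
65 (np.int64(269), np.int64(284), 16)
80 (np.int64(267), np.int64(286), 20)
95 (np.int64(268), np.int64(285), 18)
110 (np.int64(268), np.int64(285), 18)
125 (np.int64(270), np.int64(283), 14)
140 (np.int64(269), np.int64(283), 15)
155 (np.int64(269), np.int64(283), 15)
170 (np.int64(269), np.int64(283), 15)
185 (np.int64(269), np.int64(283), 15)
200 (np.int64(270), np.int64(283), 14)
215 (np.int64(264), np.int64(290), 24)
head [601.53891286 181.87703471]
sh [527.05662452 168.62374533]
[378.70038657 183.6036098 ]
[  165   109   323   291 20399] [322. 262.]
[209 155  10  34 264] [213. 170.]
[405 193  11   5  29] [410. 195.]
[277 196  10  12  57] [282. 203.]
[386 216  10   8  26] [391. 218.]
[228 240  16  20 131] [236. 250.]
[241 256   8   5  14] [244. 258.]
[   0  312   55   36 1210] [ 21. 329.]
[225 357  14  24 117] [232. 368.]
[   0  363  146   57 3770] [ 50. 402.]
[276 363   6  12  29] [279. 370.]
[255 367  16   8  38] [262. 371.]
[266 392  23  28 289] [279. 408.]
[210 401  16  19 140] [217. 413.]
```

```bash
python3 -c "
from h import *
print(arm.hand_in())"
```

```text
the job is handed in; nothing more can be done
None
```

I carried out every step and handed the job in at about 29 s of the 72 s allowed; the hand-in reported no verdict.

**What I did:** I took the drift out of the box. Loosening the grip to let it swing upright dropped it flat on the bench from about 40 mm. I picked it up again, turned it upright against the box's front wall and let go of it in the bush. I then pressed the bush down with the mallet on the drift, with up to about 38 N, and put the mallet back where it started.

**Last checks:**
- **Bush:** after driving, the drift's head showed at pixel (516.2, 200.2). I expected (517.4, 200.1) for a bush fully home and (526, 203) for an undriven one. That is good to about 1–1.5 mm, so it does not by itself prove the 1 mm limit. The bush had stopped moving well above its 12 N press-fit force.
- **Drift:** it was upright and seated by its image edges when I let go, and still standing in the first view after driving. I did not measure its tilt again after that.
- **Mallet:** it stands on its face, with the head within 1 pixel of its starting position. The hand is empty and clear.

**What did not agree:**
- The drift's shoulder met the bush about 8 mm lower than my tilt fit predicted.
- The mallet slipped a little in the grip at the end of the press, so the last 2.6 mm of travel is probably not bush movement.
- I did not measure the bystanders; no move was planned near them and I felt no contact.

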